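Tip out the wheel sets, hang up the basket and nest the tubs

ROBOT

A 6-joint arm with a two-finger parallel gripper is mounted at the origin on the work surface. World frame = base frame: x ahead of the robot, y to its left, z up, the work surface at z = 0. Lengths are in m, angles in degrees, forces in N, time in s.
With the tool pointing down it reaches from about 0.4 to 0.825 m from the base axis. Payload 7 kg.
Tool frame: the origin (TCP) lies on the centre line of the jaws, within the pads' length; the fingertips stand 19 mm ahead of it and the grasp point (between the pads) is the TCP; z points along the fingers, x is the direction in which the jaws open and shut, and the axes are right-handed (so a half turn about z gives the same grasp; the last joint's range is limited). The gripper opens to 85 mm and grips with 20 to 120 N. Pads are 22 mm wide; open, the fingers measure 114 mm over their backs; the gripper's body (76 mm by 85 mm) begins 54 mm behind the grasp point. The pads swing forward as they close: fully open they stand 13 mm farther back than shut.
Start: joints at [84.975, 20.546, 0.682, 0, -70.136, -16.507], TCP at [0.248, 0.628, 0.25] pointing down, gripper open.
Joint ranges: [-176.03, 176.03], [-82.01, 121.73], [-58.28, 71.71], [-173.87, 95.51], [-174.79, -0.11], [-173.66, 173.66]. Speed limits (degrees/s): [136.94, 136.94, 172.46, 180, 180, 180].

INTERFACE

Orientations are given as [roll, pitch, yaw] about the fixed x, y, z axes, in that order (R = Rz(yaw) Ry(pitch) Rx(roll)).
In Python, from plant import env gives the robot as it stands. The module is installed in compiled form; this text tells all that it offers.
- The arm moves only by the shell command python3 -m inch 'ROWS' [FORCE]. ROWS is JSON, a list of rows, each an object with "slide": the shift along the tool's x, y, z each as a share of 50 cm, from -1 to 1, a list of three; "twist": the turn about the tool's z as a share of 90 degrees, from -1 to 1; "claw": the opening, from -1 (shut) to 1 (fully open). In form: [{"slide": [dx, dy, dz], "twist": twist, "claw": claw}, ...]. A call has 1 to 20 rows; each row shifts and turns the commanded pose from where the row before left it, along the tool's axes as they then stand; what a row does not reach is not made up. A row lasts 1/10 s, in which the tool goes at most 50 mm and 8.59 degrees, less where a joint would pass 70% of its speed; a pose out of reach is approached as far as the arm can. A call with a number of a shift or a turn outside -1 to 1 is refused whole. A call with a gripper value outside its range is refused whole. The fingers move at their own pace and stop on an object; FORCE is the grip in N (left out, the last holds). Time passes only in rows, so rows that do not move let the fingers close. It gives the time, the measured TCP pose, the force and the opening at its end, in the units of the state.
- env.sense(): the state, without advancing time (a new reading comes with each control period).
- env.get_image(name): name is "scene" or "top" or "wrist"; returns a dict with "frame" (420x560x3 uint8, blue, green, red), "camera_matrix" (3x3 intrinsics, pixels), "distortion" ([k1, k2, p1, p2, k3] as OpenCV has them; the pictures are not rectified), "cam_to_world" (4x4, takes a point from camera to world coordinates); the wrist camera has in their place "tool_from_camera" (4x4, takes a point from camera to tool coordinates, whose origin is the TCP and whose axes are the tool frame's). Camera axes: x right, y down, z forward; pixel columns grow to the right and rows downward; lengths in m; the calibration is good to about 2 mm. A picture is of the moment at which its call begins: read the wrist's pose just before it. There is no depth.
- env.finish_job(): hands the job in, once; it reports no verdict.
Trained networks look in the newest picture that a camera, given by its name, has taken for a name from the list of things; names that differ only in an ending like _2 or _b are one class to them, and where a whole thing is asked for, a point or a joint stands for the part that bears it (a point fixed in the world has none). Each returns a list of dicts, best first, with "p" (0 to 1); they miss things now and then, are a little off and sometimes report something else, mostly with a low value. They report only what shows in the picture. A call takes as long as a camera call. They do not tell look-alikes from the thing itself.
- env.search_frame(label, camera): "box" ([left, top, right, bottom] in pixels, round what is visible of it).
The state is a dict: "time": time; "joint_positions": joint angles; "qd": joint speeds; "joint_efforts": joint torques, N m; "eef_pos": TCP position; "tool_rot": TCP orientation; "contact_force": force on the tool from outside, world axes, zero at the start; "wrist_torque": the same for the moment, N m; "opening": opening from 0.0 (shut) to 1.0 (fully open).
Only numpy, scipy, OpenCV 4.12 (cv2) and the standard library are available. Lean on these libraries where they do the work, as an engineer would, in place of code of your own. Each camera call takes 0.05 s, during which the arm holds its last target. There are 200 camera calls.

TASK

At the swap-meet stall, swing the lid of the wheel-set box all the way back until it stays open by itself, then tip the box on its stand so that every wheel set in it ends up in the green carry basket. Set the box back level and shut its lid, hang the basket with the wheel sets on the hook of the hook stand by its handle bar, and nest the empty white tubs upright in one stack in the tub that stands on the round wooden disc. Keep the box level whenever its lid is not fully back, leave the disc's tub where it is, and leave the other goods alone.

Things in the scene. Friction and masses are not known exactly. Their poses are not given: they have to be found in the camera images.
- stand: Fixed tipping stand carrying the lidded box. Base plate 150 x 190 mm, 12 high (x -75..75, y -10..180 mm of its frame). Origin on the table straight under the tipping axis, which runs along the stand's x at 130 mm height between two posts (x = +-66, y = -12..12 mm). The box reaches from there along +y; its spout pours out to -y.
- tipbox (a joint): Tipping angle of the green box about the stand's x axis: 0 level (resting on the stand), 1.3 rad fully tipped (stop). The +y end with the handle goes up and over towards -y. Damped; let go part way, the box sinks back to level by its weight (at most about 6 N at the handle). Wheel sets roll off the spout from about 0.8 rad on.
- spout_lip (a point): Middle of the lip of the box's spout. Level, it is at (0, -50, 180) mm of the stand frame; at 1.3 rad at (0, -62, 95) mm. The box floor is 140 mm long (y 0..140), 130 mm above the table, the walls 50 mm high, 108 mm wide outside in x; from the floor's -y edge the spout rises at 45 degrees to this lip.
- tip_handle (a point): Grip point of the tipping handle: a black upright fin on the box's +y end, 12 mm thick in the stand's x, sticking out 50 mm, 30 mm high. Level, the point is at (0, 174, 164) mm of the stand frame, 11 mm under the fin's top. It circles the tipping axis; pinched across x from above, the fin pivots between the finger pads.
- boxlid (a joint): Angle of the clear lid: 0 shut, 2.0 rad fully back (stop). Hinge on the box's far long side (stand's +x), axis along the box's y. Over-centre spring: let go below about 1.4 rad it snaps shut, beyond about 1.5 rad it snaps fully back and stays there, also while the box is tipped. Opening takes about 2 N at the knob.
- lid_knob (a point): Grip point of the black knob on the lid, near its edge away from the hinge: a fin 14 mm thick along the hinge, 28 mm across it, 42 mm tall on the 5 mm lid. The point is 89 mm from the hinge across the lid, 35 mm above its underside, 12 mm under the fin's top; shut, at (-35, 45, 216) mm of the stand frame. Pinched along the hinge direction, it pivots between the pads.
- lid_hinge (a point): Point on the lid's hinge axis in the middle of its length; with the box level at (54, 45, 181) mm of the stand frame.
- basket: Loose green carry basket, open on top, 110 (own x) x 150 (own y) x 70 mm high, walls 4 mm, 0.35 kg. Rigid handle over its middle: legs at x = +-56 mm, a level round bar 10 mm thick along x at 130 mm height. Origin: centre of the underside. It catches the pour well with its y along the stand's y, centre at (0, -100) mm of the stand frame.
- basket_bar (a point): Middle of the axis of the basket's handle bar, 130 mm above the basket's underside. On top of the bar's middle stands a black grip fin, 14 mm thick (basket's y), 30 mm wide (x), reaching from 133 to 177 mm above the underside: grip it across its thickness.
- hookstand: Fixed hook stand. Origin on the table straight under the hook's seat; the post (18 x 24 mm) stands 109 mm behind it on the stand's +x side, on a base plate 130 x 120 mm; a flat arm 22 mm wide (y) runs from the post to the seat and is open towards -x.
- hook_seat (a point): Middle of the hook's trough floor, 220 mm above the table. The trough is 22 mm wide in the hook stand's y and 32 mm in its x (-16..16), between an upturned lip 13 mm high on the -x side and a step 13 mm high on the +x side. The basket's bar lies in it along the hook stand's y, its axis 5 mm above this point.
- tub0: The white tub that stands on a dark round wooden disc (90 mm across, 4 mm thick, fixed): the bottom of the stack. All tubs are alike: open tapered round tubs, 64 mm high, 64 mm across the rim, 45 mm across the foot, walls 3 mm, 0.06 kg; origin: centre of the underside. Nested, each sits 29 to 33 mm higher than the one below.
- tub1: Loose empty white tub, like tub0, standing on the table; may be absent.
- tub2: Loose empty white tub, like tub0, standing on the table; may be absent.
- tub3: Loose empty white tub, like tub0, standing on the table; may be absent.
- wheels0: Model railway wheel set lying in the box under the lid: steel axle 66 mm long (own x), 8 mm thick, with two wheels of 30 mm diameter and 9 mm width, centres 43 mm apart; 0.045 kg. Origin: middle of the axle. May be absent.
- wheels1: Model railway wheel set lying in the box under the lid: steel axle 66 mm long (own x), 8 mm thick, with two wheels of 30 mm diameter and 9 mm width, centres 43 mm apart; 0.045 kg. Origin: middle of the axle. May be absent.
- wheels2: Model railway wheel set lying in the box under the lid: steel axle 66 mm long (own x), 8 mm thick, with two wheels of 30 mm diameter and 9 mm width, centres 43 mm apart; 0.045 kg. Origin: middle of the axle. May be absent.
- wheels3: Model railway wheel set lying in the box under the lid: steel axle 66 mm long (own x), 8 mm thick, with two wheels of 30 mm diameter and 9 mm width, centres 43 mm apart; 0.045 kg. Origin: middle of the axle. May be absent.
- oil: Bystander, loose: amber oil bottle, 40 mm thick, 110 mm tall. Leave alone. Origin at its underside, centre.
- jar: Bystander, loose: glass jar, 56 mm thick, 70 mm tall. Leave alone. Origin at its underside, centre.
- wagon: Bystander, loose: grey model wagon, 154 x 50 x 47 mm. Leave alone. Origin at its underside, centre.
- carton: Bystander, loose: cardboard carton, 100 x 70 x 50 mm. Leave alone. Origin at its underside, centre.
Mind the look-alikes: they are no part of the job. What is shaped like the basket but orange is not meant.

How it is judged:
By the outcome, as a careful person would: the job done as asked, in the order asked, and still so for the second after the job is handed in, with the robot touching nothing.
Of tub1, tub2, tub3 only 2 to 3 are there at a start; the rules pass over those that are not, and their reading is None.
Of wheels0, wheels1, wheels2, wheels3 only 2 to 4 are there at a start; the rules pass over those that are not, and their reading is None.
At some moment in a run one of tub1, tub2, tub3 may be knocked a few centimetres aside while the robot is not near it.
It also fails if it takes over 210 s, if anything falls off the work surface, if the arm or the gripper's body presses on something with over 40 N, if the wrist force passes 120 N, or if a joint passes its speed limit or range.

## Working session

There is one attempt and no reset: what is moved stays moved. The work goes in short steps, Python scripts to look and compute and a shell command to move; the robot and the scene stay as the last step left them, time stands still between calls to the robot, and variables do not carry over. Pictures are saved under pics/ and viewed, about 12 in all and at most 16, crops included, and the job is handed in when it is done.

```bash
mkdir -p pics
cat > h.py <<'E'
import numpy as np, cv2, json
from plant import env
from scipy.spatial.transform import Rotation as R
def st():
    s=env.sense(); return s
def grab(n,fn=None):
    s=env.sense(); d=env.get_image(n)
    if 'cam_to_world' not in d:
        T=np.eye(4);T[:3,:3]=R.from_euler('xyz',s['tool_rot'],degrees=True).as_matrix();T[:3,3]=s['eef_pos']
        d['cam_to_world']=T@np.array(d['tool_from_camera'])
    if fn: cv2.imwrite('pics/'+fn,d['frame'])
    return d
def px2w(d,uv,z):
    K=np.array(d['camera_matrix']);D=np.array(d['distortion']);T=np.array(d['cam_to_world'])
    p=cv2.undistortPoints(np.array(uv,float).reshape(-1,1,2),K,D).reshape(-1,2)
    r=np.c_[p,np.ones(len(p))]@T[:3,:3].T
    return T[:3,3]+r*((z-T[2,3])/r[:,2])[:,None]
def w2px(d,P):
    T=np.linalg.inv(np.array(d['cam_to_world']))
    P=np.array(P,float).reshape(-1,3)
    return cv2.projectPoints(P,cv2.Rodrigues(T[:3,:3])[0],T[:3,3],np.array(d['camera_matrix']),np.array(d['distortion']))[0].reshape(-1,2)
E
python3 - <<'E'
from h import *
s=st();print(s)
for c in ['top','scene']:
    d=grab(c,c+'0.png');print(c,np.round(d['cam_to_world'],3).tolist())
    for l in ['stand','tip_handle','lid_knob','basket','basket_bar','hookstand','tub0','wheels0','oil','jar','wagon','carton']:
        print(l,[(np.round(x['box']).astype(int).tolist(),round(x['p'],2)) for x in env.search_frame(l,c)[:5]])
E
```

```text
{'time': 0.0, 'joint_positions': array([ 8.49759866e+01,  2.05931046e+01,  6.33215851e-01, -1.96211525e-02,
       -7.01364792e+01, -1.65067206e+01]), 'qd': array([ 0.03526696,  0.06575876,  0.00553862, -0.10750727, -0.00558294,
        0.08967892]), 'joint_efforts': array([-1.25749950e-03, -5.83322668e+01,  2.93426961e+01,  6.93699092e+00,
       -6.06742004e-03, -1.45584835e-05]), 'eef_pos': array([0.24758606, 0.62746298, 0.24934215]), 'tool_rot': array([-1.79990301e+02, -9.76373548e-02, -1.11537425e+02]), 'contact_force': array([ 0.89804292, -1.01166012,  1.03102271]), 'wrist_torque': array([ 0.06800354, -0.02868218,  0.02951586]), 'opening': 1.0020021406097133}
top [[-0.006, -0.989, 0.151, 0.267], [-1.0, 0.008, 0.017, -0.017], [-0.018, -0.151, -0.988, 1.367], [0.0, 0.0, 0.0, 1.0]]
stand [([147, 166, 230, 222], 0.62), ([288, 142, 313, 166], 0.32), ([334, 143, 352, 166], 0.31)]
tip_handle [([146, 163, 231, 211], 0.79)]
lid_knob [([158, 164, 230, 208], 0.88), ([394, 158, 443, 209], 0.66), ([342, 199, 363, 222], 0.46)]
basket [([349, 281, 411, 336], 0.88), ([283, 185, 335, 233], 0.79
[... 845 characters left out ...]
[([312, 203, 396, 248], 0.64), ([114, 233, 158, 270], 0.32)]
basket [([228, 186, 284, 248], 0.96), ([155, 251, 177, 278], 0.64), ([220, 123, 263, 179], 0.56)]
basket_bar [([218, 123, 261, 178], 0.83), ([225, 185, 289, 247], 0.71)]
hookstand [([123, 142, 175, 238], 0.76)]
tub0 [([182, 234, 201, 260], 0.89), ([209, 198, 230, 222], 0.74), ([227, 246, 246, 274], 0.7), ([314, 202, 395, 244], 0.29)]
wheels0 [([313, 204, 407, 263], 0.33)]
oil [([408, 232, 422, 266], 0.77)]
jar [([154, 250, 176, 280], 0.81), ([310, 202, 408, 265], 0.62), ([225, 187, 285, 246], 0.62), ([308, 305, 367, 354], 0.53)]
wagon [([308, 305, 369, 352], 0.91)]
carton [([114, 236, 158, 272], 0.96), ([315, 201, 406, 263], 0.49)]
```

Run:
```python
import cv2
a=cv2.imread('pics/top0.png')[95:345,125:465]; cv2.imwrite('pics/topc.png',cv2.resize(a,(800,588),interpolation=cv2.INTER_CUBIC))
a=cv2.imread('pics/scene0.png')[110:360,100:440]; cv2.imwrite('pics/scenec.png',cv2.resize(a,(800,588),interpolation=cv2.INTER_CUBIC))
```

```text
(no output)
```

View pics/topc.png

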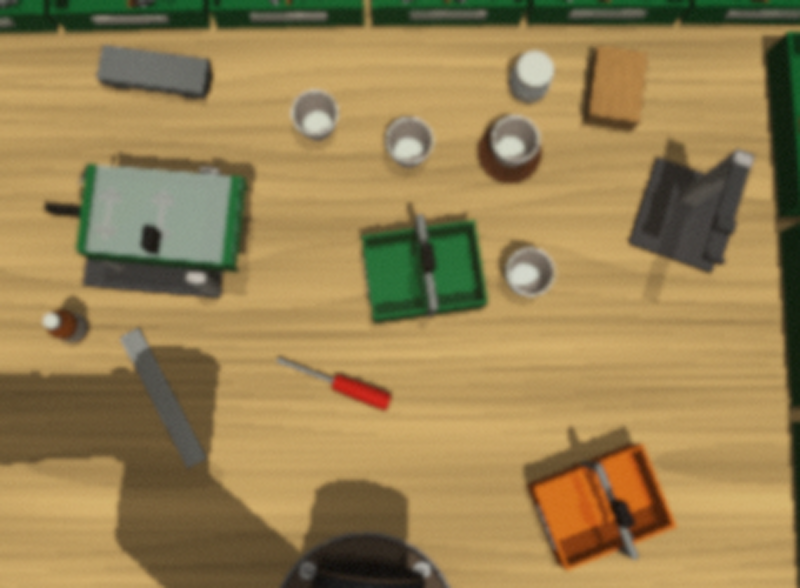

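View pics/scenec.png

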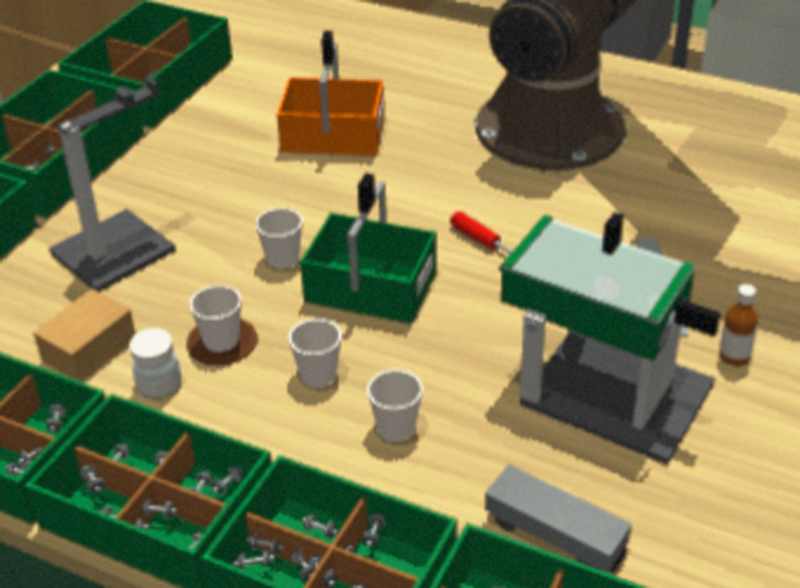

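The top view shows the box and stand at left (handle towards +y, knob on the robot's side), the green basket at crop (424,270), and loose tubs at (315,113), (409,141) and (527,270). The disc tub is at (513,140) and the hook stand at right, with its arm from (742,158) to (712,255). Next I fit the poses.

```bash
cat > fit.py <<'E'
from h import *
from scipy.optimize import least_squares
def fit(obs,x0):  # obs: list of (d, local pts, px)
    def P(q,L):
        L=np.array(L,float)/1000; c,s=np.cos(q[2]),np.sin(q[2])
        return np.c_[q[0]+c*L[:,0]-s*L[:,1],q[1]+s*L[:,0]+c*L[:,1],L[:,2]]
    f=lambda q:np.concatenate([(w2px(d,P(q,L))-np.array(px)).ravel() for d,L,px in obs])
    r=least_squares(f,x0,loss='soft_l1'); return r.x,np.round(r.fun.reshape(-1,2),1).tolist()
E
python3 - <<'E'
from fit import *
t=grab('top');s=grab('scene')
ct=lambda a:[(125+u/2.353,95+v/2.353) for u,v in a]
cs=lambda a:[(100+u/2.353,110+v/2.353) for u,v in a]
q,r=fit([(t,[(-35,45,228),(0,190,172),(54,140,180),(-54,140,180),(54,-50,180),(-54,-50,180)],ct([(151,232),(48,208),(88,165),(80,255),(243,178),(235,268)])),
 (s,[(-35,45,228),(54,-50,180),(54,140,180),(-54,-50,180),(-54,140,180)],cs([(613,215),(503,268),(655,320),(548,220),(692,265)]))],[.6,.2,0])
print('stand',q,np.degrees(q[2]),r)
q,r=fit([(t,[(0,0,177),(55,75,70),(55,-75,70),(-55,-75,70),(-55,75,70)],ct([(427,247),(362,235),(474,220),(486,303),(374,320)])),
 (s,[(0,0,177),(55,-75,70),(55,75,70),(-55,75,70),(-55,-75,70)],cs([(367,178),(304,262),(410,280),(436,238),(332,215)]))],[.6,0,.1])
print('basket',q,np.degrees(q[2]),r)
q,r=fit([(t,[(0,0,223),(109,0,230)],ct([(714,240),(742,158)])),(s,[(109,0,230),(0,0,223)],cs([(68,127),(140,92)]))],[.6,-.2,-.3])
print('hook',q,np.degrees(q[2]),r)
for n,z,a,b in [('tA',64,(315,109),(395,385)),('tB',64,(409,136),(316,332)),('t0',68,(514,136),(217,300)),('tC',64,(528,267),(280,220))]:
    print(n,px2w(t,ct([a]),z/1000)[0],px2w(s,cs([b]),z/1000)[0])
E
```

```text
stand [ 0.50844633  0.19416848 -0.08915839] -5.108399405097999 [[-1.0, 2.4], [-1.2, 0.2], [0.5, 0.8], [-0.9, -0.3], [0.4, 0.2], [-0.1, -0.5], [-0.7, 0.6], [-1.9, -0.4], [0.6, 1.1], [-3.1, -1.5], [0.1, 0.6]]
basket [ 0.46275003 -0.078777    0.12965863] 7.428892509729506 [[-0.1, 3.5], [-1.1, 0.0], [-0.2, -0.3], [0.2, -0.2], [-1.3, -0.6], [-0.6, 0.2], [-2.1, -0.5], [0.2, 1.2], [0.3, -3.0], [-0.8, -1.6]]
hook [ 0.4679951  -0.40690109 -0.34570737] -19.80757322487314 [[-0.1, 0.8], [-0.1, -1.9], [-0.2, -2.6], [0.1, 0.3]]
tA [0.680205   0.06088073 0.064     ] [0.67111691 0.06150069 0.064     ]
tB [ 0.64158582 -0.06387465  0.064     ] [ 0.63024574 -0.06435948  0.064     ]
t0 [ 0.63923467 -0.20245347  0.068     ] [ 0.63363154 -0.201973    0.068     ]
tC [ 0.46465124 -0.21586393  0.064     ] [ 0.45611429 -0.21657725  0.064     ]
```

```bash
cat > nav.py <<'E'
import sys
from h import *
def plan(x,y,z,yaw):
    s=env.sense(); p=np.array(s['eef_pos']); y0=s['tool_rot'][2]
    t=-(yaw-y0)  # tool z points down
    t=(t+180)%360-180
    a=np.radians(yaw); d=np.array([x,y,z])-p
    tool=np.array([np.cos(a)*d[0]+np.sin(a)*d[1], np.sin(a)*d[0]-np.cos(a)*d[1], -d[2]])
    print('at',np.round(p,4),round(y0,2),'j6',round(s['joint_positions'][5]),'| twist total %.3f | then slide total x %.4f y %.4f z %.4f (|%.3f| m)'%(t/90,*(tool/.5),np.linalg.norm(d)))
S=(0.508,0.194,-5.1)
def sp(l,q=S):
    a=np.radians(q[2]);c,s=np.cos(a),np.sin(a);l=np.array(l,float)/1000
    return [q[0]+c*l[0]-s*l[1],q[1]+s*l[0]+c*l[1],l[2]]
if __name__=='__main__': plan(*map(float,sys.argv[1:5]))
E
python3 nav.py .4777 .242 .33 -95.1
```

```text
at [0.2477 0.6279 0.2503] -111.53 j6 -17 | twist total -0.183 | then slide total x 0.7278 y -0.5267 z -0.1594 (|0.456| m)
```

```bash
python3 -m inch '[{"slide":[0,0,-0.08],"twist":-0.0915,"claw":1},{"slide":[0,0,-0.08],"twist":-0.0915,"claw":1},{"slide":[0.0728,-0.0527,0],"twist":0,"claw":1},{"slide":[0.0728,-0.0527,0],"twist":0,"claw":1},{"slide":[0.0728,-0.0527,0],"twist":0,"claw":1},{"slide":[0.0728,-0.0527,0],"twist":0,"claw":1},{"slide":[0.0728,-0.0527,0],"twist":0,"claw":1},{"slide":[0.0728,-0.0527,0],"twist":0,"claw":1},{"slide":[0.0728,-0.0527,0],"twist":0,"claw":1},{"slide":[0.0728,-0.0527,0],"twist":0,"claw":1},{"slide":[0.0728,-0.0527,0],"twist":0,"claw":1},{"slide":[0.0728,-0.0527,0],"twist":0,"claw":1},{"slide":[0,0,0],"twist":0,"claw":0.5},{"slide":[0,0,0],"twist":0,"claw":0.2}]' 40
python3 - <<'E'
from nav import *
d=grab('wrist','w1.png')
for l in ['lid_knob','tip_handle']: print([(np.round(x['box']).tolist(),round(x['p'],2)) for x in env.search_frame(l,'wrist')[:3]])
f=d['frame'].copy()
for P in [(-35,45,228),(0,190,172),(54,140,180),(-54,140,180),(54,-50,180),(-54,-50,180)]:
    u=w2px(d,[sp(P)])[0];print(P,u.round()); 
    if abs(u).max()<2000: cv2.circle(f,tuple(int(v) for v in u),4,(0,0,255),1)
cv2.imwrite('pics/w1.png',f)
E
```

```text
time: 2.8
eef_pos: [0.4786, 0.241, 0.3304]
tool_rot: [-180.0, 0.0, -95.2]
contact_force: [-0.3, 0.6, -0.3]
opening: 0.69
[([135.0, 68.0, 408.0, 234.0], 0.57)]
[([86.0, 62.0, 414.0, 238.0], 0.67)]
(-35, 45, 228) [273. 216.]
(0, 190, 172) [ 84. 151.]
(54, 140, 180) [138.  75.]
(-54, 140, 180) [150. 221.]
(54, -50, 180) [408.  74.]
(-54, -50, 180) [397. 221.]
```

View pics/w1.png

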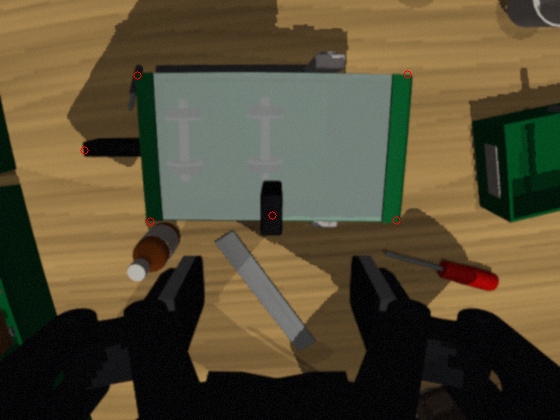

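The projected stand model matches the wrist view to about 2 px, with the knob at (272,216) and two wheel sets visible under the lid. Descending to grip the knob.

```bash
python3 -m inch '[{"slide":[-0.001,0,0.06],"twist":0,"claw":0.2},{"slide":[-0.001,0,0.06],"twist":0,"claw":0.2},{"slide":[0,0,0.06],"twist":0,"claw":0.2},{"slide":[0,0,0.03],"twist":0,"claw":0.2},{"slide":[0,0,0.019],"twist":0,"claw":0.2},{"slide":[0,0,0],"twist":0,"claw":-1},{"slide":[0,0,0],"twist":0,"claw":-1},{"slide":[0,0,0],"twist":0,"claw":-1},{"slide":[0,0,0],"twist":0,"claw":-1},{"slide":[0,0,0],"twist":0,"claw":-1},{"slide":[0,0,0],"twist":0,"claw":-1}]' 40
python3 - <<'E'
import numpy as np
# tool y = (sin yaw,-cos yaw) ~ for yaw -95.1: (-.996,.089) => +stand x is -tool y
a0=np.arctan2(35,-89);r=np.hypot(35,89)
prev=None
for k in range(0,17):
    th=1.94*k/16;p=np.array([r*np.cos(a0-th),r*np.sin(a0-th)])
    if prev is not None: d=(p-prev)/500;print(k,round(th,2),'ty %.4f tz %.4f'%(-d[0],-d[1]))
    prev=p
E
```

```text
time: 4.05
eef_pos: [0.4787, 0.2444, 0.2171]
tool_rot: [-179.9, 0.2, -95.1]
contact_force: [-2.9, 4.7, 2.9]
opening: 0.156
1 0.12 ty -0.0098 tz -0.0210
2 0.24 ty -0.0122 tz -0.0197
3 0.36 ty -0.0145 tz -0.0181
4 0.48 ty -0.0166 tz -0.0162
5 0.61 ty -0.0184 tz -0.0140
6 0.73 ty -0.0200 tz -0.0117
7 0.85 ty -0.0213 tz -0.0092
8 0.97 ty -0.0222 tz -0.0066
9 1.09 ty -0.0229 tz -0.0038
10 1.21 ty -0.0232 tz -0.0010
11 1.33 ty -0.0231 tz 0.0018
12 1.46 ty -0.0227 tz 0.0046
13 1.58 ty -0.0220 tz 0.0073
14 1.7 ty -0.0210 tz 0.0099
15 1.82 ty -0.0196 tz 0.0124
16 1.94 ty -0.0180 tz 0.0146
```

```bash
python3 -m inch '[{"slide":[-0.002,-0.0098,-0.0210],"twist":0,"claw":-1},{"slide":[0,-0.0122,-0.0197],"twist":0,"claw":-1},{"slide":[0,-0.0145,-0.0181],"twist":0,"claw":-1},{"slide":[0,-0.0166,-0.0162],"twist":0,"claw":-1},{"slide":[0,-0.0184,-0.0140],"twist":0,"claw":-1},{"slide":[0,-0.0200,-0.0117],"twist":0,"claw":-1},{"slide":[0,-0.0213,-0.0092],"twist":0,"claw":-1},{"slide":[0,-0.0222,-0.0066],"twist":0,"claw":-1},{"slide":[0,-0.0229,-0.0038],"twist":0,"claw":-1},{"slide":[0,-0.0232,-0.0010],"twist":0,"claw":-1}]' 40
python3 -m inch '[{"slide":[0,-0.0231,0.0018],"twist":0,"claw":-1},{"slide":[0,-0.0227,0.0046],"twist":0,"claw":-1},{"slide":[0,-0.0220,0.0073],"twist":0,"claw":-1},{"slide":[0,-0.0210,0.0099],"twist":0,"claw":-1},{"slide":[0,-0.0196,0.0124],"twist":0,"claw":-1},{"slide":[0,-0.016,0.013],"twist":0,"claw":-1},{"slide":[0,0,0],"twist":0,"claw":-1},{"slide":[0,0,0],"twist":0,"claw":-1}]' 40
python3 -c "
from nav import *
print(sp((54+69,45,247)))"
```

```text
time: 5.05
eef_pos: [0.5693, 0.2357, 0.2769]
tool_rot: [180.0, -0.0, -95.1]
contact_force: [-5.5, 3.1, -3.8]
opening: 0.158
time: 5.85
eef_pos: [0.6326, 0.2298, 0.2526]
tool_rot: [-179.8, -0.0, -95.1]
contact_force: [3.1, -3.1, 3.4]
opening: 0.161
[np.float64(0.6345132944045145), np.float64(0.22788784942891233), np.float64(0.247)]
```

```bash
python3 -m inch '[{"slide":[0,0,0],"twist":0,"claw":0.2},{"slide":[0,0,0],"twist":0,"claw":0.2},{"slide":[0,0,0],"twist":0,"claw":0.2},{"slide":[0,0,-0.06],"twist":0,"claw":0.2},{"slide":[0,0,-0.1],"twist":0,"claw":0.2},{"slide":[0,0,0],"twist":0,"claw":0.2}]' 40
python3 nav.py .463 -.079 .33 -82.6
```

```text
time: 6.45
eef_pos: [0.6328, 0.2313, 0.3397]
tool_rot: [-179.4, 0.3, -95.0]
contact_force: [0.7, -0.1, 0.3]
opening: 0.598
at [0.6328 0.2313 0.3397] -95.01 j6 48 | twist total -0.138 | then slide total x 0.5717 y 0.4168 z 0.0195 (|0.354| m)
```

```bash
python3 -m inch '[{"slide":[0,0,0],"twist":-0.069,"claw":0.2},{"slide":[0,0,0],"twist":-0.069,"claw":0.2},{"slide":[0.0715,0.0521,0],"twist":0,"claw":0.2},{"slide":[0.0715,0.0521,0],"twist":0,"claw":0.2},{"slide":[0.0715,0.0521,0],"twist":0,"claw":0.2},{"slide":[0.0715,0.0521,0],"twist":0,"claw":0.2},{"slide":[0.0715,0.0521,0],"twist":0,"claw":0.2},{"slide":[0.0715,0.0521,0],"twist":0,"claw":0.2},{"slide":[0.0715,0.0521,0.01],"twist":0,"claw":0.2},{"slide":[0.0715,0.0521,0.01],"twist":0,"claw":0.2},{"slide":[0,0,0],"twist":0,"claw":0.2},{"slide":[0,0,0],"twist":0,"claw":0.2}]' 40
python3 - <<'E'
from nav import *
d=grab('wrist','w2.png')
B=(0.4628,-0.0788,7.43)
f=d['frame'].copy()
for P in [(0,0,177),(55,75,70),(55,-75,70),(-55,-75,70),(-55,75,70),(15,7,177),(-15,-7,177)]:
    u=w2px(d,[sp(P,B)])[0];print(P,u.round()); 
    if abs(u).max()<2000: cv2.circle(f,tuple(int(v) for v in u),4,(0,0,255),1)
cv2.imwrite('pics/w2.png',f)
E
```

```text
time: 7.65
eef_pos: [0.46, -0.0804, 0.3224]
tool_rot: [-179.9, 0.0, -82.7]
contact_force: [0.2, 0.7, -0.1]
opening: 0.599
(0, 0, 177) [273. 193.]
(55, 75, 70) [197. 113.]
(55, -75, 70) [350. 112.]
(-55, -75, 70) [345. 220.]
(-55, 75, 70) [202. 220.]
(15, 7, 177) [263. 172.]
(-15, -7, 177) [282. 212.]
```

View pics/w2.png

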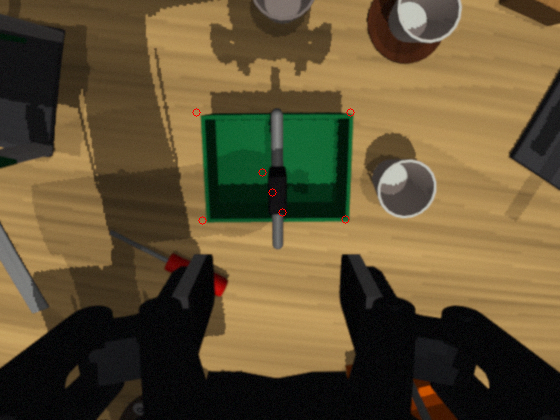

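The fin's top is at about (278,192), 5 px right of the prediction, so the basket's y is about -0.0825. Gripping it.

```bash
python3 nav.py .4628 -.0825 .158 -82.6
```

```text
at [ 0.4606 -0.0798  0.3223] -82.68 j6 83 | twist total -0.001 | then slide total x 0.0060 y -0.0038 z 0.3286 (|0.164| m)
```

```bash
python3 -m inch '[{"slide":[0.006,-0.0038,0.07],"twist":0,"claw":0.2},{"slide":[0,0,0.08],"twist":0,"claw":0.2},{"slide":[0,0,0.08],"twist":0,"claw":0.2},{"slide":[0,0,0.06],"twist":0,"claw":0.2},{"slide":[0,0,0.0386],"twist":0,"claw":0.2},{"slide":[0,0,0],"twist":0,"claw":-1},{"slide":[0,0,0],"twist":0,"claw":-1},{"slide":[0,0,0],"twist":0,"claw":-1},{"slide":[0,0,0],"twist":0,"claw":-1},{"slide":[0,0,0],"twist":0,"claw":-1},{"slide":[0,0,0],"twist":0,"claw":-1},{"slide":[0,0,-0.04],"twist":0,"claw":-1},{"slide":[0,0,-0.04],"twist":0,"claw":-1},{"slide":[0,0,0],"twist":0.07,"claw":-1},{"slide":[0,0,0],"twist":0.069,"claw":-1},{"slide":[0,0,0],"twist":0,"claw":-1}]' 80
python3 - <<'E'
from nav import *
p=sp((0,-104,0)); print(p); plan(p[0],p[1],.2,-95.1)
E
```

```text
time: 9.3
eef_pos: [0.4622, -0.0827, 0.1976]
tool_rot: [180.0, 0.0, -95.3]
contact_force: [0.2, 0.2, -4.5]
opening: 0.153
[np.float64(0.4987549931258901), np.float64(0.09041172919727998), np.float64(0.0)]
at [ 0.4622 -0.0827  0.1976] -95.27 j6 71 | twist total -0.002 | then slide total x -0.3513 y -0.0421 z -0.0049 (|0.177| m)
```

```bash
python3 -m inch '[{"slide":[-0.0585,-0.007,0],"twist":0,"claw":-1},{"slide":[-0.0585,-0.007,0],"twist":0,"claw":-1},{"slide":[-0.0585,-0.007,0],"twist":0,"claw":-1},{"slide":[-0.0585,-0.007,0],"twist":0,"claw":-1},{"slide":[-0.0585,-0.007,0],"twist":0,"claw":-1},{"slide":[-0.0585,-0.007,0],"twist":0,"claw":-1},{"slide":[0,0,0],"twist":0,"claw":-1},{"slide":[0,0,0.04],"twist":0,"claw":-1},{"slide":[0,0,0.03],"twist":0,"claw":-1},{"slide":[0,0,0.008],"twist":0,"claw":-1},{"slide":[0,0,0],"twist":0,"claw":-1},{"slide":[0,0,0],"twist":0,"claw":-0.3},{"slide":[0,0,0],"twist":0,"claw":-0.3},{"slide":[0,0,0],"twist":0,"claw":-0.3}]' 80
python3 -m inch '[{"slide":[0,0,-0.06],"twist":0,"claw":-0.3},{"slide":[0,0,-0.1],"twist":0,"claw":-0.3},{"slide":[0,0,-0.1],"twist":0,"claw":-0.3},{"slide":[0,0,-0.06],"twist":0,"claw":-0.3},{"slide":[0,0,0],"twist":0.09,"claw":0},{"slide":[0,0,0],"twist":0.09,"claw":0},{"slide":[0,0,0],"twist":0.09,"claw":0},{"slide":[0,0,0],"twist":0.09,"claw":0},{"slide":[0,0,0],"twist":0.09,"claw":0},{"slide":[0,0,0],"twist":0.09,"claw":0},{"slide":[0,0,0],"twist":0.09,"claw":0},{"slide":[0,0,0],"twist":0.09,"claw":0},{"slide":[0,0,0],"twist":0.09,"claw":0},{"slide":[0,0,0],"twist":0.09,"claw":0},{"slide":[0,0,0],"twist":0.09,"claw":0}]' 80
python3 - <<'E'
from nav import *
d=grab('scene','s1.png'); p=sp((0,174,0)); plan(p[0],p[1],.32,174.9)
f=d['frame'][110:330,160:460]; cv2.imwrite('pics/s1c.png',cv2.resize(f,(800,587),interpolation=cv2.INTER_CUBIC))
E
```

```text
time: 10.7
eef_pos: [0.4996, 0.0903, 0.159]
tool_rot: [-180.0, 0.0, -95.1]
contact_force: [-0.5, 0.7, 0.7]
opening: 0.348
time: 12.2
eef_pos: [0.4994, 0.0903, 0.3189]
tool_rot: [180.0, 0.0, 175.4]
contact_force: [-0.1, -0.2, -0.2]
opening: 0.496
at [0.4993 0.0903 0.3189] 174.94 j6 -38 | twist total 0.000 | then slide total x 0.0012 y 0.5562 z -0.0022 (|0.278| m)
```

View pics/s1c.png

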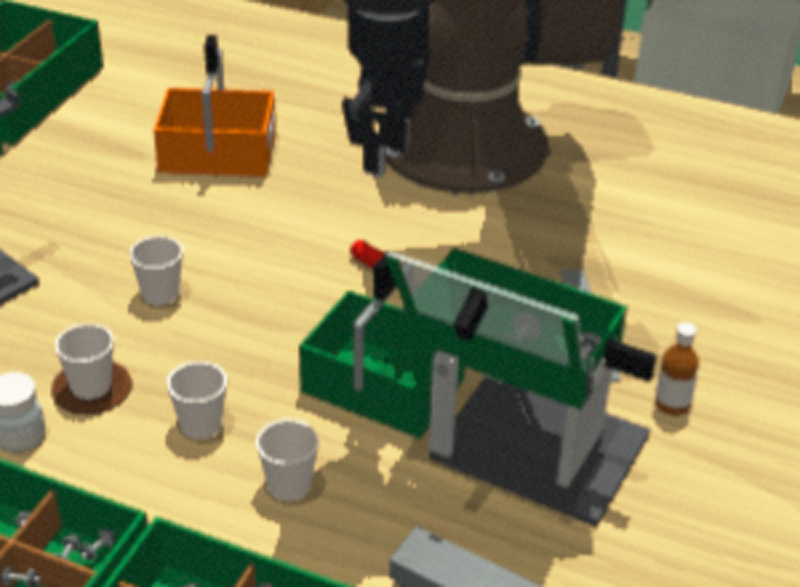

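The lid stands fully back and the basket is under the spout. Going to the handle.

```bash
python3 -m inch '[{"slide":[0,0.08,0],"twist":0,"claw":0},{"slide":[0,0.08,0],"twist":0,"claw":0},{"slide":[0,0.08,0],"twist":0,"claw":0},{"slide":[0,0.08,0],"twist":0,"claw":0},{"slide":[0,0.08,0],"twist":0,"claw":0},{"slide":[0,0.08,0],"twist":0,"claw":0},{"slide":[0.001,0.076,0],"twist":0,"claw":0},{"slide":[0,0,0],"twist":0,"claw":0},{"slide":[0,0,0.08],"twist":0,"claw":0},{"slide":[0,0,0.08],"twist":0,"claw":0},{"slide":[0,0,0.08],"twist":0,"claw":0},{"slide":[0,0,0.04],"twist":0,"claw":0},{"slide":[0,0,0.029],"twist":0,"claw":0},{"slide":[0,0,0],"twist":0,"claw":-1},{"slide":[0,0,0],"twist":0,"claw":-1},{"slide":[0,0,0],"twist":0,"claw":-1},{"slide":[0,0,0],"twist":0,"claw":-1},{"slide":[0,0,0],"twist":0,"claw":-1},{"slide":[0,0,0],"twist":0,"claw":-1}]' 40
python3 - <<'E'
import numpy as np
from nav import *
print(sp((0,174,164)))
a0=np.arctan2(34,174);r=np.hypot(34,174);prev=None
for th in np.r_[np.arange(0,.71,.07),np.arange(.74,1.28,.04)]:
    p=r*np.array([np.cos(a0+th),np.sin(a0+th)])
    if prev is not None: d=(p-prev)/500;print('%.2f ty %.4f tz %.4f'%(th,d[0],-d[1]))
    prev=p
E
```

```text
time: 14.15
eef_pos: [0.5246, 0.3665, 0.1672]
tool_rot: [179.9, 0.5, 175.7]
contact_force: [21.9, -9.3, -5.2]
opening: 0.134
[np.float64(0.5234676076547609), np.float64(0.3673111453814739), np.float64(0.164)]
0.07 ty -0.0056 tz -0.0242
0.14 ty -0.0073 tz -0.0237
0.21 ty -0.0089 tz -0.0232
0.28 ty -0.0105 tz -0.0225
0.35 ty -0.0121 tz -0.0217
0.42 ty -0.0136 tz -0.0208
0.49 ty -0.0150 tz -0.0198
0.56 ty -0.0163 tz -0.0187
0.63 ty -0.0176 tz -0.0175
0.70 ty -0.0188 tz -0.0162
0.74 ty -0.0112 tz -0.0087
0.78 ty -0.0116 tz -0.0082
0.82 ty -0.0119 tz -0.0077
0.86 ty -0.0122 tz -0.0073
0.90 ty -0.0125 tz -0.0068
0.94 ty -0.0127 tz -0.0063
0.98 ty -0.0130 tz -0.0058
1.02 ty -0.0132 tz -0.0052
1.06 ty -0.0134 tz -0.0047
1.10 ty -0.0136 tz -0.0042
1.14 ty -0.0137 tz -0.0036
1.18 ty -0.0138 tz -0.0031
1.22 ty -0.0140 tz -0.0025
1.26 ty -0.0140 tz -0.0019
```

```bash
python3 -m inch '[{"slide":[-0.003,0,0],"twist":-0.005,"claw":-1},{"slide":[0,0,0],"twist":0,"claw":-1},{"slide":[0,0,0],"twist":0,"claw":-1}]' 40
```

```text
time: 14.45
eef_pos: [0.5247, 0.3666, 0.1667]
tool_rot: [179.9, 0.3, 176.1]
contact_force: [16.2, -8.1, -4.8]
opening: 0.132
```

```bash
python3 -m inch '[{"slide":[-0.007,-0.003,0],"twist":0,"claw":-1},{"slide":[0,0,0],"twist":0,"claw":-1},{"slide":[0,0,0],"twist":0,"claw":-1}]' 40
python3 -m inch '[{"slide":[0,-0.0056,-0.0242],"twist":0,"claw":-1},{"slide":[0,-0.0073,-0.0237],"twist":0,"claw":-1},{"slide":[0,-0.0089,-0.0232],"twist":0,"claw":-1}]' 40
```

```text
time: 14.75
eef_pos: [0.5249, 0.3667, 0.1656]
tool_rot: [179.9, 0.1, 176.2]
contact_force: [0.9, 2.0, 0.1]
opening: 0.133
time: 15.05
eef_pos: [0.5238, 0.355, 0.2006]
tool_rot: [180.0, 0.0, 176.2]
contact_force: [2.9, 0.6, -6.6]
opening: 0.136
```

```bash
python3 -m inch '[{"slide":[0,-0.0105,-0.0225],"twist":0,"claw":-1},{"slide":[0,-0.0121,-0.0217],"twist":0,"claw":-1},{"slide":[0,-0.0136,-0.0208],"twist":0,"claw":-1},{"slide":[0,-0.0150,-0.0198],"twist":0,"claw":-1},{"slide":[0,-0.0163,-0.0187],"twist":0,"claw":-1},{"slide":[0,-0.0176,-0.0175],"twist":0,"claw":-1},{"slide":[0,-0.0188,-0.0162],"twist":0,"claw":-1}]' 40
```

```text
time: 15.75
eef_pos: [0.5188, 0.3019, 0.2681]
tool_rot: [-179.9, -0.2, 176.2]
contact_force: [-4.9, -0.5, -9.0]
opening: 0.136
```

```bash
python3 -m inch '[{"slide":[0.001,-0.0112,-0.0087],"twist":0,"claw":-1},{"slide":[0.001,-0.0116,-0.0082],"twist":0,"claw":-1},{"slide":[0.0005,-0.0119,-0.0077],"twist":0,"claw":-1},{"slide":[0.0005,-0.0122,-0.0073],"twist":0,"claw":-1},{"slide":[0.0005,-0.0125,-0.0068],"twist":0,"claw":-1},{"slide":[0.0005,-0.0127,-0.0063],"twist":0,"claw":-1},{"slide":[0.0005,-0.0130,-0.0058],"twist":0,"claw":-1},{"slide":[0.0005,-0.0132,-0.0052],"twist":0,"claw":-1},{"slide":[0.0005,-0.0134,-0.0047],"twist":0,"claw":-1},{"slide":[0.0005,-0.0136,-0.0042],"twist":0,"claw":-1},{"slide":[0.0005,-0.0137,-0.0036],"twist":0,"claw":-1},{"slide":[0.0005,-0.0138,-0.0031],"twist":0,"claw":-1},{"slide":[0.0005,-0.0140,-0.0025],"twist":0,"claw":-1},{"slide":[0,-0.0140,-0.0019],"twist":0,"claw":-1},{"slide":[0,0,0],"twist":0,"claw":-1},{"slide":[0,0,0],"twist":0,"claw":-1},{"slide":[0,0,0],"twist":0,"claw":-1},{"slide":[0,0,0],"twist":0,"claw":-1},{"slide":[0,0,0],"twist":0,"claw":-1},{"slide":[0,0,0],"twist":0,"claw":-1}]' 40
python3 - <<'E'
from nav import *
d=grab('scene','s2.png'); e=grab('top','t2.png')
f=cv2.resize(d['frame'][150:300,200:400],(400,300),interpolation=cv2.INTER_CUBIC)
g=cv2.resize(e['frame'][140:240,140:280],(420,300),interpolation=cv2.INTER_CUBIC)
cv2.imwrite('pics/c2.png',cv2.resize(np.hstack([f,g[:,:400]]),(800,300)))
E
```

```text
time: 17.75
eef_pos: [0.5101, 0.2128, 0.3065]
tool_rot: [-180.0, -0.0, 176.2]
contact_force: [-5.4, -0.1, -14.5]
opening: 0.134
```

View pics/c2.png

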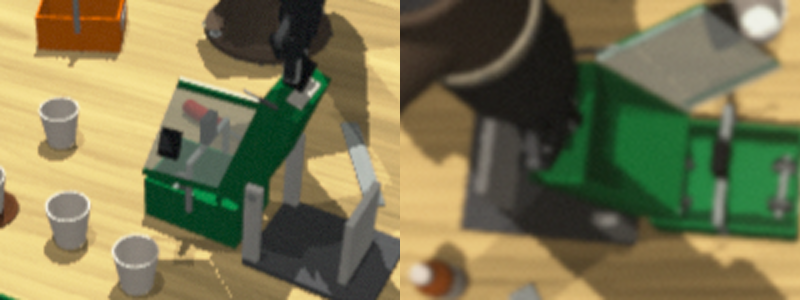

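Both wheel sets are in the basket (one near the spout end, one at the far end) and the box is empty. Tipping back by reversing the path.

```bash
python3 -m inch '[{"slide":[0,0.0140,0.0019],"twist":0,"claw":-1},{"slide":[-0.0005,0.0140,0.0025],"twist":0,"claw":-1},{"slide":[-0.0005,0.0138,0.0031],"twist":0,"claw":-1},{"slide":[-0.0005,0.0137,0.0036],"twist":0,"claw":-1},{"slide":[-0.0005,0.0136,0.0042],"twist":0,"claw":-1},{"slide":[-0.0005,0.0134,0.0047],"twist":0,"claw":-1},{"slide":[-0.0005,0.0132,0.0052],"twist":0,"claw":-1},{"slide":[-0.0005,0.0130,0.0058],"twist":0,"claw":-1},{"slide":[-0.0005,0.0127,0.0063],"twist":0,"claw":-1},{"slide":[-0.0005,0.0125,0.0068],"twist":0,"claw":-1},{"slide":[-0.0005,0.0122,0.0073],"twist":0,"claw":-1},{"slide":[-0.0005,0.0119,0.0077],"twist":0,"claw":-1},{"slide":[-0.001,0.0116,0.0082],"twist":0,"claw":-1},{"slide":[-0.001,0.0112,0.0087],"twist":0,"claw":-1}]' 40
python3 -m inch '[{"slide":[0,0.0188,0.0162],"twist":0,"claw":-1},{"slide":[0,0.0176,0.0175],"twist":0,"claw":-1},{"slide":[0,0.0163,0.0187],"twist":0,"claw":-1},{"slide":[0,0.0150,0.0198],"twist":0,"claw":-1},{"slide":[0,0.0136,0.0208],"twist":0,"claw":-1},{"slide":[0,0.0121,0.0217],"twist":0,"claw":-1},{"slide":[0,0.0105,0.0225],"twist":0,"claw":-1},{"slide":[0,0.0089,0.0232],"twist":0,"claw":-1},{"slide":[0,0.0073,0.0237],"twist":0,"claw":-1},{"slide":[0,0.0056,0.0242],"twist":0,"claw":-1},{"slide":[0,0,0],"twist":0,"claw":-1},{"slide":[0,0,0],"twist":0,"claw":-1}]' 40
```

```text
time: 19.25
eef_pos: [0.5192, 0.3041, 0.2714]
tool_rot: [179.9, 0.0, 176.3]
contact_force: [-20.1, 3.1, 6.5]
opening: 0.135
time: 20.45
eef_pos: [0.5254, 0.369, 0.1673]
tool_rot: [179.7, 0.2, 176.3]
contact_force: [-10.8, 5.4, 0.4]
opening: 0.137
```

```bash
python3 -m inch '[{"slide":[0,0,0],"twist":0,"claw":0},{"slide":[0,0,0],"twist":0,"claw":0},{"slide":[0,0,0],"twist":0,"claw":0},{"slide":[0,0,-0.09],"twist":0,"claw":0.2},{"slide":[0,0,-0.1],"twist":0,"claw":0.2},{"slide":[0,0,-0.1],"twist":0,"claw":0.2},{"slide":[0,0,-0.06],"twist":0,"claw":0.2},{"slide":[0,0,0],"twist":-0.09,"claw":0.2},{"slide":[0,0,0],"twist":-0.09,"claw":0.2},{"slide":[0,0,0],"twist":-0.09,"claw":0.2},{"slide":[0,0,0],"twist":-0.09,"claw":0.2},{"slide":[0,0,0],"twist":-0.09,"claw":0.2},{"slide":[0,0,0],"twist":-0.09,"claw":0.2},{"slide":[0,0,0],"twist":-0.09,"claw":0.2},{"slide":[0,0,0],"twist":-0.09,"claw":0.2},{"slide":[0,0,0],"twist":-0.09,"claw":0.2},{"slide":[0,0,0],"twist":-0.09,"claw":0.2},{"slide":[0,0,0],"twist":-0.084,"claw":0.2},{"slide":[0,0,0],"twist":0,"claw":0.2}]' 40
python3 nav.py .6340 .2298 .249 -95
```

```text
time: 22.35
eef_pos: [0.5252, 0.3657, 0.3402]
tool_rot: [-179.9, 0.0, -95.1]
contact_force: [-0.7, 0.7, -0.2]
opening: 0.598
at [0.5252 0.3657 0.3402] -95.14 j6 33 | twist total -0.002 | then slide total x 0.2518 y -0.2405 z 0.1823 (|0.197| m)
```

```bash
python3 -m inch '[{"slide":[0.063,-0.06,0],"twist":0,"claw":0.2},{"slide":[0.063,-0.06,0],"twist":0,"claw":0.2},{"slide":[0.063,-0.06,0],"twist":0,"claw":0.2},{"slide":[0.063,-0.0605,0],"twist":0,"claw":0.2},{"slide":[0,0,0.06],"twist":0,"claw":0.2},{"slide":[0,0,0.06],"twist":0,"claw":0.2},{"slide":[0,0,0.04],"twist":0,"claw":0.2},{"slide":[0,0,0.022],"twist":0,"claw":0.2},{"slide":[0,0,0],"twist":0,"claw":-1},{"slide":[0,0,0],"twist":0,"claw":-1},{"slide":[0,0,0],"twist":0,"claw":-1},{"slide":[0,0,0],"twist":0,"claw":-1},{"slide":[0,0,0],"twist":0,"claw":-1},{"slide":[0,0,0],"twist":0,"claw":-1}]' 40
```

```text
time: 23.75
eef_pos: [0.6333, 0.2296, 0.2499]
tool_rot: [-179.9, 0.1, -95.2]
contact_force: [-0.2, -0.3, 5.7]
opening: 0.16
```

```bash
python3 -m inch '[{"slide":[0,0.0180,-0.0146],"twist":0,"claw":-1},{"slide":[0,0.0196,-0.0124],"twist":0,"claw":-1},{"slide":[0,0.0210,-0.0099],"twist":0,"claw":-1},{"slide":[0,0.0220,-0.0073],"twist":0,"claw":-1},{"slide":[0,0.0227,-0.0046],"twist":0,"claw":-1},{"slide":[0,0.0231,-0.0018],"twist":0,"claw":-1},{"slide":[0,0.0232,0.0010],"twist":0,"claw":-1},{"slide":[0,0.0229,0.0038],"twist":0,"claw":-1}]' 40
python3 -m inch '[{"slide":[0,0.0222,0.0066],"twist":0,"claw":-1},{"slide":[0,0.0213,0.0092],"twist":0,"claw":-1},{"slide":[0,0.0200,0.0117],"twist":0,"claw":-1},{"slide":[0,0.0184,0.0140],"twist":0,"claw":-1},{"slide":[0,0.0166,0.0162],"twist":0,"claw":-1},{"slide":[0,0.0145,0.0181],"twist":0,"claw":-1},{"slide":[0,0.0122,0.0197],"twist":0,"claw":-1},{"slide":[0,0.0098,0.0210],"twist":0,"claw":-1},{"slide":[0,0,0],"twist":0,"claw":-1},{"slide":[0,0,0],"twist":0,"claw":-1}]' 40
python3 -c "
from nav import *
plan(.4787,.2444,.2165,-95)"
```

```text
time: 24.55
eef_pos: [0.5481, 0.238, 0.2731]
tool_rot: [-179.7, 0.2, -95.2]
contact_force: [4.4, 0.6, 4.1]
opening: 0.156
time: 25.55
eef_pos: [0.4795, 0.2444, 0.213]
tool_rot: [-180.0, 0.1, -95.2]
contact_force: [2.1, 5.7, -1.4]
opening: 0.159
at [0.4795 0.2444 0.213 ] -95.24 j6 37 | twist total -0.003 | then slide total x 0.0001 y 0.0015 z -0.0070 (|0.004| m)
```

```bash
python3 -m inch '[{"slide":[0,0,0],"twist":0,"claw":0},{"slide":[0,0,0],"twist":0,"claw":0},{"slide":[0,0,0],"twist":0,"claw":0},{"slide":[0,0,-0.08],"twist":0,"claw":-0.2},{"slide":[0,0,-0.1],"twist":0,"claw":-0.2},{"slide":[0,0,0],"twist":0,"claw":-0.2}]' 40
python3 nav.py .4995 .0903 .159 -95.1
python3 - <<'E'
from h import *
d=grab('wrist','w3.png')
s=grab('scene')
f=cv2.resize(s['frame'][150:330,200:440],(560,420),interpolation=cv2.INTER_CUBIC)
cv2.imwrite('pics/c3.png',cv2.resize(np.hstack([f,d['frame']]),(800,300)))
E
```

```text
time: 26.15
eef_pos: [0.482, 0.2445, 0.3098]
tool_rot: [-179.5, 0.3, -95.2]
contact_force: [-0.2, -0.1, -0.2]
opening: 0.405
at [0.482  0.2445 0.3098] -95.21 j6 37 | twist total -0.001 | then slide total x 0.3040 y -0.0624 z 0.3017 (|0.216| m)
```

View pics/c3.png

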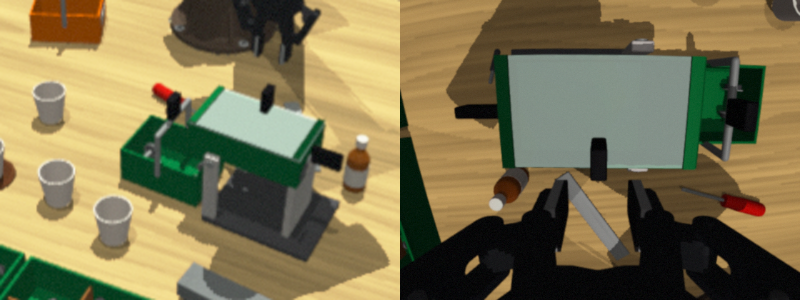

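Lid shut, box level and empty, basket in place with the wheels. I look at the hook closely before gripping the basket.

```bash
python3 nav.py .455 -.40 .40 -95.1
```

```text
at [0.4797 0.2435 0.3042] -95.25 j6 37 | twist total -0.002 | then slide total x 1.2863 y -0.0653 z -0.1917 (|0.651| m)
```

```bash
python3 -m inch '[{"slide":[0.04,0,-0.08],"twist":0,"claw":-0.2},{"slide":[0.05,0,-0.08],"twist":0,"claw":-0.2},{"slide":[0.09,-0.005,-0.032],"twist":0,"claw":-0.2},{"slide":[0.09,-0.005,0],"twist":0,"claw":-0.2},{"slide":[0.09,-0.005,0],"twist":0,"claw":-0.2},{"slide":[0.09,-0.005,0],"twist":0,"claw":-0.2},{"slide":[0.09,-0.005,0],"twist":0,"claw":-0.2},{"slide":[0.09,-0.005,0],"twist":0,"claw":-0.2},{"slide":[0.09,-0.005,0],"twist":0,"claw":-0.2},{"slide":[0.09,-0.005,0],"twist":0,"claw":-0.2},{"slide":[0.09,-0.005,0],"twist":0,"claw":-0.2},{"slide":[0.09,-0.005,0],"twist":0,"claw":-0.2},{"slide":[0.09,-0.005,0],"twist":0,"claw":-0.2},{"slide":[0.09,-0.005,0],"twist":0,"claw":-0.2},{"slide":[0.09,-0.005,0],"twist":0,"claw":-0.2},{"slide":[0.026,-0.005,0],"twist":0,"claw":-0.2},{"slide":[0,0,0],"twist":0,"claw":-0.2},{"slide":[0,0,0],"twist":0,"claw":-0.2},{"slide":[0,0,0],"twist":0,"claw":-0.2}]' 40
python3 - <<'E'
from nav import *
d=grab('wrist'); np.save('hookT.npy',d['cam_to_world'])
cv2.imwrite('pics/w4raw.png',d['frame'])
H=(0.468,-0.4069,-19.8);f=d['frame'].copy()
for P in [(-16,11,233),(-16,-11,233),(16,11,233),(16,-11,233),(0,0,220),(109,0,230)]:
    u=w2px(d,[sp(P,H)])[0];print(P,u.round()); cv2.circle(f,tuple(int(v) for v in u),3,(0,0,255),1)
cv2.imwrite('pics/w4.png',f)
E
```

```text
time: 28.15
eef_pos: [0.4556, -0.3991, 0.3987]
tool_rot: [180.0, 0.0, -95.2]
contact_force: [-0.1, -0.2, 0.8]
opening: 0.402
(-16, 11, 233) [264. 190.]
(-16, -11, 233) [291. 197.]
(16, 11, 233) [274. 150.]
(16, -11, 233) [302. 158.]
(0, 0, 220) [283. 171.]
(109, 0, 230) [321.  31.]
```

View pics/w4.png

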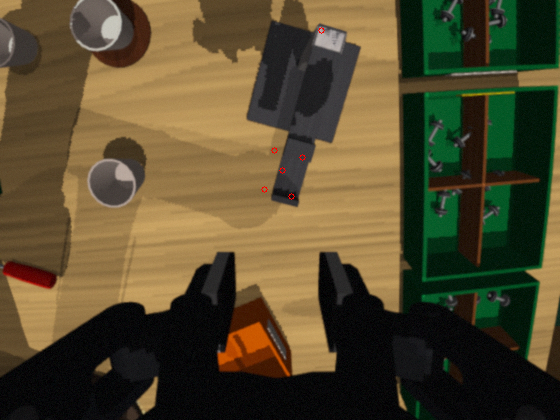

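Run:
```python
import cv2
f=cv2.imread('pics/w4raw.png')[15:215,235:375]; cv2.imwrite('pics/w4c.png',cv2.resize(f,(560,800),interpolation=cv2.INTER_CUBIC)[:, :][200:800])
```

```text
(no output)
```

View pics/w4c.png

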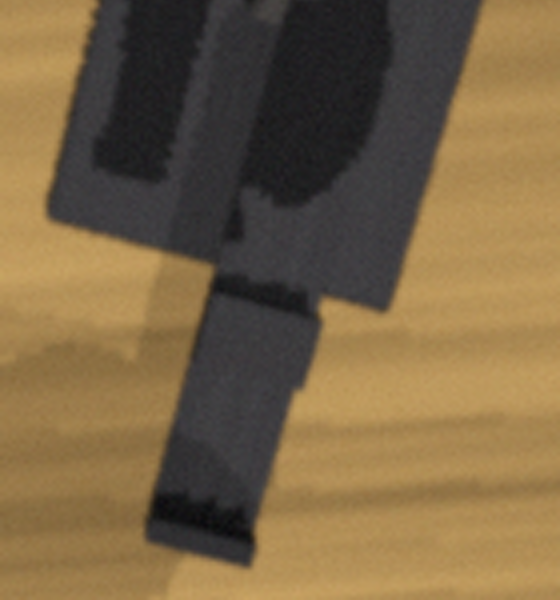

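Run:
```python
from fit import *
from nav import *
d=grab('wrist')
c=lambda a:[(235+u/4,15+(v+200)/4) for u,v in a]
obs=[(d,[(-16,11,233),(-16,-11,233),(16,-11,233)],c([(152,522),(256,545),(300,385)]))]
print(fit(obs,[.468,-.407,-.34]))
q,r=fit(obs+[(d,[(109,0,235)],[(330,38)])],[.468,-.407,-.34]);print(q,np.degrees(q[2]),r)
plan(.4995,.0903,.159,-95.1)
```

```text
(array([ 0.46383328, -0.41279665, -0.31435101]), [[-0.3, -0.4], [0.8, -0.2], [-0.4, 0.7]])
[ 0.46336166 -0.41285445 -0.3411047 ] -19.543859700067646 [[-0.6, -0.3], [0.3, 0.6], [0.2, 1.8], [0.0, -2.2]]
at [ 0.4557 -0.399   0.3992] -95.16 j6 108 | twist total -0.001 | then slide total x -0.9825 y -0.0002 z 0.4804 (|0.547| m)
```

```bash
python3 -m inch '[{"slide":[-0.0819,0,0],"twist":0,"claw":-0.2},{"slide":[-0.0819,0,0],"twist":0,"claw":-0.2},{"slide":[-0.0819,0,0],"twist":0,"claw":-0.2},{"slide":[-0.0819,0,0],"twist":0,"claw":-0.2},{"slide":[-0.0819,0,0],"twist":0,"claw":-0.2},{"slide":[-0.0819,0,0],"twist":0,"claw":-0.2},{"slide":[-0.0819,0,0],"twist":0,"claw":-0.2},{"slide":[-0.0819,0,0],"twist":0,"claw":-0.2},{"slide":[-0.0819,0,0],"twist":0,"claw":-0.2},{"slide":[-0.0819,0,0],"twist":0,"claw":-0.2},{"slide":[-0.0819,0,0],"twist":0,"claw":-0.2},{"slide":[-0.0819,0,0],"twist":0,"claw":-0.2},{"slide":[0,0,0],"twist":0,"claw":-0.2},{"slide":[0,0,0.09],"twist":0,"claw":-0.2},{"slide":[0,0,0.09],"twist":0,"claw":-0.2},{"slide":[0,0,0.09],"twist":0,"claw":-0.2},{"slide":[0,0,0.05],"twist":0,"claw":-0.2},{"slide":[0,0,0],"twist":0,"claw":-0.2}]' 80
python3 - <<'E'
from nav import *
plan(.4995,.0903,.159,-95.1)
d=grab('wrist'); f=d['frame']
cv2.imwrite('pics/w5.png',f)
for P in [(0,0,177),(0,7,177),(0,-7,177)]: print(w2px(d,[sp(P,(.4995,.0903,-5.1))]))
E
```

```text
time: 30.05
eef_pos: [0.4981, 0.0886, 0.2358]
tool_rot: [179.7, -0.2, -95.2]
contact_force: [0.7, 0.4, -0.7]
opening: 0.4
at [0.4981 0.0886 0.2358] -95.21 j6 52 | twist total -0.001 | then slide total x -0.0036 y -0.0026 z 0.1535 (|0.077| m)
[[269.46573887 235.19342212]]
[[255.79245128 235.23623761]]
[[283.14175971 235.14276073]]
```

View pics/w5.png

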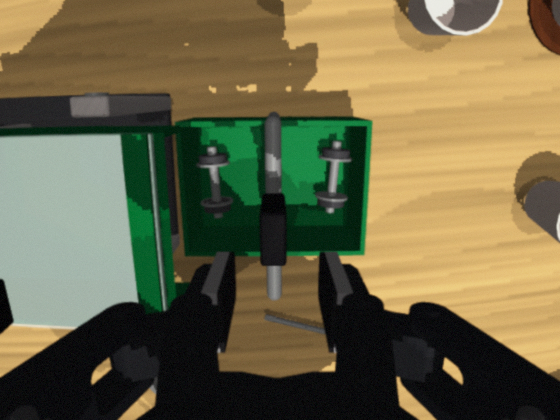

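Fin at (274,235), between the jaws, and both wheel sets lie in the basket. Gripping the fin a little higher this time.

```bash
python3 -m inch '[{"slide":[0,-0.002,0.07],"twist":0,"claw":-0.2},{"slide":[0,0,0.05],"twist":0,"claw":-0.2},{"slide":[0,0,0.02],"twist":0,"claw":-0.2},{"slide":[0,0,0],"twist":0,"claw":-1},{"slide":[0,0,0],"twist":0,"claw":-1},{"slide":[0,0,0],"twist":0,"claw":-1},{"slide":[0,0,0],"twist":0,"claw":-1},{"slide":[0,0,0],"twist":0,"claw":-1},{"slide":[0,0,-0.02],"twist":0,"claw":-1},{"slide":[0,0,-0.02],"twist":0,"claw":-1},{"slide":[0.04,0,0],"twist":0,"claw":-1},{"slide":[0.06,0,0],"twist":0,"claw":-1},{"slide":[0.06,0,0],"twist":0,"claw":-1},{"slide":[0.06,0,0],"twist":0,"claw":-1},{"slide":[0,0,0],"twist":0,"claw":-1}]' 100
python3 - <<'E'
from nav import *
H=(.4635,-.4128,-19)
p=sp((-110,0,0),H);print(p); plan(p[0],p[1],.286,-199); q=sp((0,0,0),H)
print(w2px,0) if 0 else None
t=grab('top'); print('orange rim',px2w(t,[(125+u/2.353,95+v/2.353) for u,v in [(525,485),(640,445),(672,525),(565,568)]],.07).round(3).tolist(),'fin',px2w(t,[(125+622/2.353,95+510/2.353)],.177).round(3))
E
```

```text
time: 31.6
eef_pos: [0.4898, -0.0231, 0.1888]
tool_rot: [179.9, -0.1, -95.4]
contact_force: [-0.3, -1.5, -4.8]
opening: 0.14
[np.float64(0.35949295668407516), np.float64(-0.37698750300971273), np.float64(0.0)]
at [ 0.4898 -0.0231  0.1888] -95.4 j6 64 | twist total 1.151 | then slide total x 0.0159 y -0.7540 z -0.1943 (|0.389| m)
orange rim [[0.187, -0.203, 0.07], [0.235, -0.35, 0.07], [0.135, -0.387, 0.07], [0.084, -0.251, 0.07]] fin [[ 0.164 -0.299  0.177]]
```

```bash
python3 -m inch '[{"slide":[0,0,-0.03],"twist":0.05,"claw":-1},{"slide":[0,0,-0.04],"twist":0.075,"claw":-1},{"slide":[0,0,-0.04],"twist":0.075,"claw":-1},{"slide":[0,0,-0.04],"twist":0.075,"claw":-1},{"slide":[0,0,-0.03],"twist":0.075,"claw":-1},{"slide":[0,0,-0.02],"twist":0.075,"claw":-1},{"slide":[0,0,0],"twist":0.075,"claw":-1},{"slide":[0,0,0],"twist":0.075,"claw":-1},{"slide":[0,0,0],"twist":0.075,"claw":-1},{"slide":[0,0,0],"twist":0.075,"claw":-1},{"slide":[0,0,0],"twist":0.075,"claw":-1},{"slide":[0,0,0],"twist":0.075,"claw":-1},{"slide":[0,0,0],"twist":0.075,"claw":-1},{"slide":[0,0,0],"twist":0.075,"claw":-1},{"slide":[0,0,0],"twist":0.075,"claw":-1},{"slide":[0,0,0],"twist":0.051,"claw":-1},{"slide":[0,0,0],"twist":0,"claw":-1}]' 100
python3 -m inch '[{"slide":[0,-0.03,0],"twist":0,"claw":-1},{"slide":[0,-0.05,0],"twist":0,"claw":-1},{"slide":[0.001,-0.06,0],"twist":0,"claw":-1},{"slide":[0.001,-0.06,0],"twist":0,"claw":-1},{"slide":[0.001,-0.06,0],"twist":0,"claw":-1},{"slide":[0.001,-0.06,0],"twist":0,"claw":-1},{"slide":[0.001,-0.06,0],"twist":0,"claw":-1},{"slide":[0.001,-0.06,0],"twist":0,"claw":-1},{"slide":[0.001,-0.06,0],"twist":0,"claw":-1},{"slide":[0.001,-0.06,0],"twist":0,"claw":-1},{"slide":[0.001,-0.06,0],"twist":0,"claw":-1},{"slide":[0.001,-0.06,0],"twist":0,"claw":-1},{"slide":[0.001,-0.04,0],"twist":0,"claw":-1},{"slide":[0.001,-0.03,0],"twist":0,"claw":-1},{"slide":[0,0,0],"twist":0,"claw":-1},{"slide":[0,0,0],"twist":0,"claw":-1}]' 100
python3 - <<'E'
from nav import *
H=(.4635,-.4128,-19)
p=sp((-100,0,0),H);plan(p[0],p[1],.289,-199);plan(H[0],H[1],.289,-199)
d=grab('scene'); e=grab('wrist')
f=cv2.resize(d['frame'][110:290,90:330],(560,420),interpolation=cv2.INTER_CUBIC)
cv2.imwrite('pics/c6.png',cv2.resize(np.hstack([f,e['frame']]),(800,300)))
E
```

```text
time: 33.35
eef_pos: [0.491, -0.0199, 0.2888]
tool_rot: [-180.0, -0.0, 161.1]
contact_force: [-0.1, -0.7, -6.0]
opening: 0.143
time: 34.95
eef_pos: [0.3641, -0.3734, 0.2886]
tool_rot: [180.0, -0.0, 161.2]
contact_force: [0.3, 0.3, -4.7]
opening: 0.143
at [ 0.3641 -0.3734  0.2886] 161.19 j6 5 | twist total 0.002 | then slide total x -0.0135 y -0.0097 z -0.0008 (|0.008| m)
at [ 0.3641 -0.3734  0.2886] 161.19 j6 5 | twist total 0.002 | then slide total x -0.2135 y -0.0097 z -0.0008 (|0.107| m)
```

View pics/c6.png

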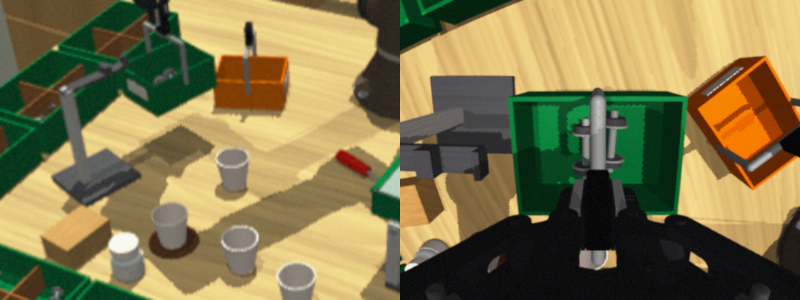

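```bash
python3 -m inch '[{"slide":[-0.01,-0.0097,0],"twist":0,"claw":-1},{"slide":[-0.025,0,0],"twist":0,"claw":-1},{"slide":[-0.025,0,0],"twist":0,"claw":-1},{"slide":[-0.025,0,0],"twist":0,"claw":-1},{"slide":[0,0,0],"twist":0,"claw":-1}]' 100
python3 -m inch '[{"slide":[-0.02,0,0],"twist":0,"claw":-1},{"slide":[-0.025,0,0],"twist":0,"claw":-1},{"slide":[-0.025,0,0],"twist":0,"claw":-1},{"slide":[0,0,0],"twist":0,"claw":-1}]' 100
```

```text
time: 35.55
eef_pos: [0.4055, -0.3922, 0.2881]
tool_rot: [-180.0, -0.0, 161.2]
contact_force: [-0.4, 1.0, -4.8]
opening: 0.143
time: 35.95
eef_pos: [0.4384, -0.4036, 0.2883]
tool_rot: [-180.0, -0.0, 161.2]
contact_force: [-0.3, 0.1, -5.8]
opening: 0.141
```

```bash
python3 -m inch '[{"slide":[-0.02,0,0],"twist":0,"claw":-1},{"slide":[-0.02,0,0],"twist":0,"claw":-1},{"slide":[-0.0185,0,0],"twist":0,"claw":-1},{"slide":[0,0,0],"twist":0,"claw":-1}]' 100
python3 - <<'E'
from nav import *
plan(.4635,-.4128,.264,-199)
d=grab('scene'); e=grab('wrist')
f=cv2.resize(d['frame'][110:260,90:290],(560,420),interpolation=cv2.INTER_CUBIC)
cv2.imwrite('pics/c7.png',cv2.resize(np.hstack([f,e['frame']]),(800,300)))
E
```

```text
time: 36.35
eef_pos: [0.4654, -0.4128, 0.2884]
tool_rot: [-180.0, -0.0, 161.2]
contact_force: [-1.0, -0.1, -4.5]
opening: 0.147
at [ 0.4654 -0.4128  0.2884] 161.18 j6 5 | twist total 0.002 | then slide total x 0.0036 y -0.0012 z 0.0487 (|0.024| m)
```

View pics/c7.png

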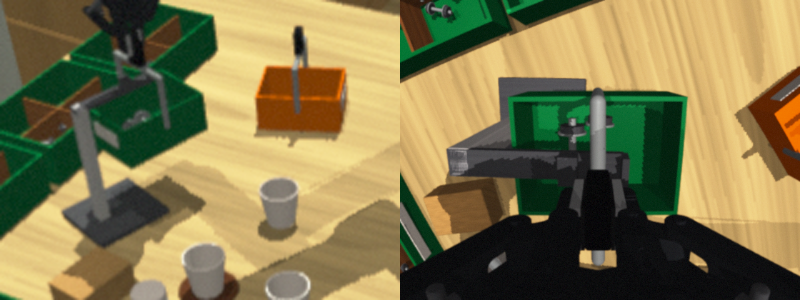

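The arm runs through the handle window with its lip just beyond the bar. Lowering gently.

```bash
python3 -m inch '[{"slide":[0.002,0,0.012],"twist":0,"claw":-1},{"slide":[0.002,0,0.012],"twist":0,"claw":-1},{"slide":[0,0,0.01],"twist":0,"claw":-1},{"slide":[0,0,0.006],"twist":0,"claw":-1},{"slide":[0,0,0],"twist":0,"claw":-1}]' 100
python3 -m inch '[{"slide":[0,0,0.006],"twist":0,"claw":-1},{"slide":[0,0,0.002],"twist":0,"claw":-1},{"slide":[0,0,0],"twist":0,"claw":-1}]' 100
```

```text
time: 36.95
eef_pos: [0.4619, -0.4116, 0.2681]
tool_rot: [180.0, -0.1, 161.2]
contact_force: [-0.6, 0.2, -4.6]
opening: 0.14
time: 37.25
eef_pos: [0.4624, -0.4119, 0.2653]
tool_rot: [-180.0, 0.0, 161.2]
contact_force: [-0.9, 0.6, -2.7]
opening: 0.144
```

```bash
python3 -m inch '[{"slide":[0,0,0.002],"twist":0,"claw":-1},{"slide":[0,0,0],"twist":0,"claw":-1},{"slide":[0,0,0],"twist":0,"claw":-0.4},{"slide":[0,0,0],"twist":0,"claw":-0.2},{"slide":[0,0,0],"twist":0,"claw":-0.2},{"slide":[0,0,-0.02],"twist":0,"claw":-0.2},{"slide":[0,0,-0.04],"twist":0,"claw":-0.2},{"slide":[0,0,-0.06],"twist":0,"claw":0},{"slide":[0,0,-0.06],"twist":0,"claw":0},{"slide":[0,0,-0.04],"twist":0,"claw":0},{"slide":[0,0,0],"twist":0,"claw":0}]' 100
python3 - <<'E'
from nav import *
d=grab('scene'); e=grab('wrist')
f=cv2.resize(d['frame'][110:260,90:290],(560,420),interpolation=cv2.INTER_CUBIC)
cv2.imwrite('pics/c8.png',cv2.resize(np.hstack([f,e['frame']]),(800,300)))
s=grab('scene'); t=grab('top')
for c in ('top','scene'):
    print(c,[(np.round(x['box']).astype(int).tolist(),round(x['p'],2)) for x in env.search_frame('tub0',c)[:6]])
plan(.46,-.216,.3,161)
E
```

```text
time: 38.35
eef_pos: [0.4631, -0.4127, 0.3783]
tool_rot: [-179.9, 0.4, 161.2]
contact_force: [-0.2, -0.5, 0.1]
opening: 0.497
top [([250, 132, 270, 154], 0.77), ([289, 142, 311, 165], 0.74), ([335, 146, 355, 165], 0.54), ([333, 204, 346, 222], 0.47)]
scene [([220, 203, 239, 222], 0.91), ([181, 233, 201, 262], 0.66), ([258, 270, 283, 299], 0.66), ([225, 248, 246, 275], 0.62)]
at [ 0.462  -0.4116  0.3729] 161.17 j6 5 | twist total 0.002 | then slide total x 0.1312 y 0.3686 z 0.1457 (|0.209| m)
```

View pics/c8.png

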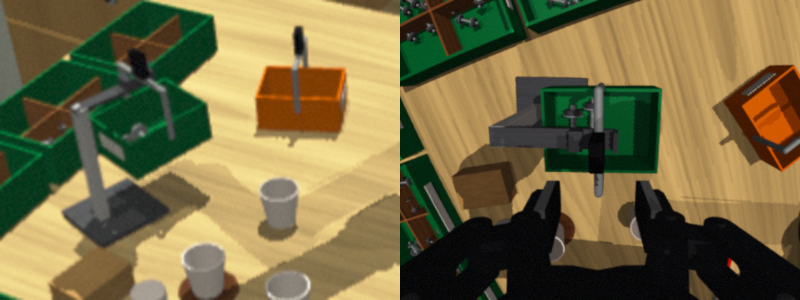

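The basket hangs on the hook with the wheel sets inside. The tub near the basket's old place was nudged: scene columns 209–230 before, 219–240 now. Localising the tubs by fitting projected outlines to the detections.

```bash
cat > tub.py <<'E'
from nav import *
from scipy.optimize import least_squares
A=np.linspace(0,2*np.pi,60)
def outl(x,y,z0): return np.r_[np.c_[x+.032*np.cos(A),y+.032*np.sin(A),np.full(60,z0+.064)],np.c_[x+.0225*np.cos(A),y+.0225*np.sin(A),np.full(60,z0)]]
def bb(d,x,y,z0): u=w2px(d,outl(x,y,z0)); return np.r_[u.min(0),u.max(0)]
def fitbox(obs,x0,z0=0.):
    r=least_squares(lambda q:np.concatenate([bb(d,q[0],q[1],z0)-np.array(b) for d,b in obs]),x0,loss='soft_l1'); return r.x.round(4),r.fun.round(1)
E
python3 - <<'E'
from tub import *
t=grab('top');s=grab('scene')
print('A',fitbox([(t,[250,132,270,154]),(s,[258,270,283,299])],[.675,.06]))
print('B',fitbox([(t,[289,142,311,165]),(s,[225,248,246,275])],[.635,-.064]))
print('0',fitbox([(t,[335,146,355,165]),(s,[181,233,201,262])],[.635,-.2],.004))
print('C',fitbox([(s,[219.5,200,240,224])],[.46,-.2]))
E
```

```text
A (array([0.6791, 0.069 ]), array([-3.9, -0.1, -3.5,  0.2, -0.9, -2. , -1.9,  0. ]))
B (array([ 0.6411, -0.0612]), array([-1.3,  1.1, -2.8,  0.1, -3. , -1.8, -1.2,  0.7]))
0 (array([ 0.6387, -0.2053]), array([-0.9, -3. , -0.4,  0.1, -1.8, -1.9,  0.4, -2.3]))
C (array([ 0.4482, -0.182 ]), array([ 0.1, -1.2, -0.1,  1.1]))
```

```bash
python3 -m inch '[{"slide":[0,0,0],"twist":0.09,"claw":0.5},{"slide":[0,0,0],"twist":0.09,"claw":1},{"slide":[0,0,0],"twist":0.09,"claw":1},{"slide":[0,0,0],"twist":0.09,"claw":1},{"slide":[0,0,0],"twist":0.09,"claw":1},{"slide":[0,0,0],"twist":0.09,"claw":1},{"slide":[0,0,0],"twist":0.09,"claw":1},{"slide":[0,0,0],"twist":0.09,"claw":1},{"slide":[0,0,0],"twist":0.07,"claw":1},{"slide":[0.07,0.06,0],"twist":0,"claw":1},{"slide":[0.07,0.06,0],"twist":0,"claw":1},{"slide":[0.07,0.06,0],"twist":0,"claw":1},{"slide":[0.07,0.06,0],"twist":0,"claw":1},{"slide":[0.07,0.06,0.04],"twist":0,"claw":1},{"slide":[0.068,0.05,0.06],"twist":0,"claw":1},{"slide":[0,0,0.06],"twist":0,"claw":1},{"slide":[0,0,0.06],"twist":0,"claw":1},{"slide":[0,0,0],"twist":0,"claw":1},{"slide":[0,0,0],"twist":0,"claw":1}]' 60
python3 - <<'E'
from tub import *
d=grab('wrist','w9.png')
b=env.search_frame('tub0','wrist'); print([(np.round(x['box']).tolist(),round(x['p'],2)) for x in b[:5]])
print('pred0',bb(d,.637,-.2035,.004).round(),'predB',bb(d,.638,-.063,0).round(),'predC',bb(d,.448,-.182,0).round())
E
```

```text
time: 40.65
eef_pos: [0.636, -0.2042, 0.2652]
tool_rot: [-179.9, 0.0, 90.1]
contact_force: [0.5, -0.0, 0.8]
opening: 1.0
[([389.0, 146.0, 468.0, 212.0], 0.94), ([498.0, 187.0, 560.0, 256.0], 0.69), ([240.0, 146.0, 312.0, 217.0], 0.63)]
pred0 [243. 147. 317. 219.] predB [391. 149. 471. 218.] predC [267. -94. 348.  -2.]
```

View pics/w9.png

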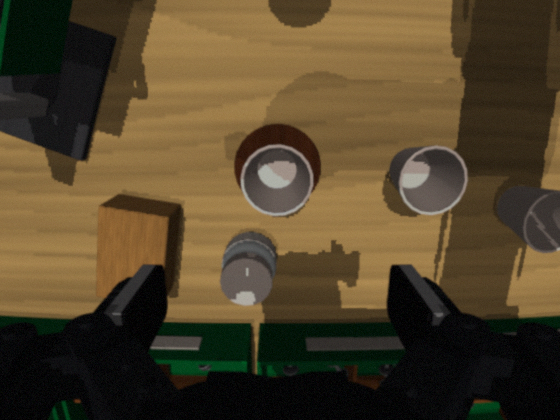

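The disc tub's rim is centred at (277,180) and tub B's at (433,180). Tub A is at the right edge (545,222), and the jar is behind the disc tub.

Run:
```python
from tub import *
d=grab('wrist')
p0=px2w(d,[(277,180.5)],.068)[0];pb=px2w(d,[(433,180)],.064)[0];print(p0,pb)
for c,z in ((p0,.068),(pb,.064)):
    u=w2px(d,np.c_[c[0]+.032*np.cos(A),c[1]+.032*np.sin(A),np.full(60,z)]);print(u.min(0).round(),u.max(0).round())
plan(pb[0],pb[1],.057,90)
```

```text
[ 0.63629954 -0.20630859  0.068     ] [ 0.6361592  -0.06639635  0.064     ]
[240. 144.] [314. 216.]
[398. 144.] [467. 214.]
at [ 0.6368 -0.2045  0.2673] 90.05 j6 -89 | twist total 0.001 | then slide total x 0.2762 y -0.0012 z 0.4205 (|0.252| m)
```

```bash
python3 -m inch '[{"slide":[0.069,0,0],"twist":0,"claw":1},{"slide":[0.069,0,0],"twist":0,"claw":1},{"slide":[0.069,0,0],"twist":0,"claw":1},{"slide":[0.069,-0.001,0],"twist":0,"claw":1},{"slide":[0,0,0],"twist":0,"claw":1},{"slide":[0,0,0.09],"twist":0,"claw":1},{"slide":[0,0,0.09],"twist":0,"claw":1},{"slide":[0,0,0.09],"twist":0,"claw":1},{"slide":[0,0,0.08],"twist":0,"claw":1},{"slide":[0,0,0.05],"twist":0,"claw":1},{"slide":[0,0,0.0265],"twist":0,"claw":1},{"slide":[0,0,0],"twist":0,"claw":-1},{"slide":[0,0,0],"twist":0,"claw":-1},{"slide":[0,0,0],"twist":0,"claw":-1},{"slide":[0,0,0],"twist":0,"claw":-1},{"slide":[0,0,0],"twist":0,"claw":-1}]' 30
```

```text
time: 42.4
eef_pos: [0.6363, -0.0658, 0.0533]
tool_rot: [179.8, -0.0, 90.1]
contact_force: [0.0, -0.8, 4.7]
opening: 0.729
```

```bash
python3 -m inch '[{"slide":[0,0,-0.05],"twist":0,"claw":-1},{"slide":[0,0,-0.09],"twist":0,"claw":-1},{"slide":[0,0,-0.08],"twist":0,"claw":-1},{"slide":[-0.04,0,0],"twist":0,"claw":-1},{"slide":[-0.06,0,0],"twist":0,"claw":-1},{"slide":[-0.06,0,0],"twist":0,"claw":-1},{"slide":[-0.06,0,0],"twist":0,"claw":-1},{"slide":[-0.04,0,0],"twist":0,"claw":-1},{"slide":[-0.02,0,0],"twist":0,"claw":-1},{"slide":[0,0,0],"twist":0,"claw":-1},{"slide":[0,0,0],"twist":0,"claw":-1}]' 30
python3 nav.py .6364 -.2063 .0886 90
```

```text
time: 43.5
eef_pos: [0.6355, -0.2055, 0.1617]
tool_rot: [180.0, -0.0, 90.1]
contact_force: [0.6, -0.4, -0.0]
opening: 0.728
at [ 0.6355 -0.2055  0.1617] 90.06 j6 -89 | twist total 0.001 | then slide total x -0.0016 y 0.0019 z 0.1463 (|0.073| m)
```

```bash
python3 -m inch '[{"slide":[-0.0016,0.0015,0.03],"twist":0,"claw":-1},{"slide":[0,0,0.04],"twist":0,"claw":-1},{"slide":[0,0,0.03],"twist":0,"claw":-1},{"slide":[0,0,0.02],"twist":0,"claw":-1},{"slide":[0,0,0.01],"twist":0,"claw":-1},{"slide":[0,0,0],"twist":0,"claw":-1}]' 30
python3 -m inch '[{"slide":[0,0,0.006],"twist":0,"claw":-1},{"slide":[0,0,0.004],"twist":0,"claw":-1},{"slide":[0,0,0],"twist":0,"claw":-1}]' 30
```

```text
time: 44.1
eef_pos: [0.636, -0.2065, 0.0958]
tool_rot: [-179.9, -0.0, 90.1]
contact_force: [0.7, 0.3, -0.6]
opening: 0.735
time: 44.4
eef_pos: [0.6363, -0.2067, 0.0919]
tool_rot: [180.0, -0.0, 90.1]
contact_force: [-0.2, -0.2, -0.2]
opening: 0.729
```

```bash
python3 -m inch '[{"slide":[0,0,0.004],"twist":0,"claw":-1},{"slide":[0,0,0],"twist":0,"claw":-1},{"slide":[0,0,0],"twist":0,"claw":-1}]' 30
python3 -m inch '[{"slide":[0,0,0.004],"twist":0,"claw":-1},{"slide":[0,0,0],"twist":0,"claw":-1},{"slide":[0,0,0],"twist":0,"claw":-1}]' 30
```

```text
time: 44.7
eef_pos: [0.6365, -0.2067, 0.0901]
tool_rot: [180.0, 0.0, 90.1]
contact_force: [-1.5, 1.3, 2.5]
opening: 0.736
time: 45.0
eef_pos: [0.6373, -0.2068, 0.0893]
tool_rot: [179.9, 0.0, 90.1]
contact_force: [-1.2, 2.4, 8.7]
opening: 0.735
```

```bash
python3 -m inch '[{"slide":[0,0,0],"twist":0,"claw":1},{"slide":[0,0,0],"twist":0,"claw":1},{"slide":[0,0,0],"twist":0,"claw":1},{"slide":[0,0,-0.06],"twist":0,"claw":1},{"slide":[0,0,-0.1],"twist":0,"claw":1},{"slide":[0,0,-0.1],"twist":0,"claw":1},{"slide":[0,0,-0.09],"twist":0,"claw":1},{"slide":[0.08,0.01,0],"twist":0,"claw":1},{"slide":[0.09,0.014,0],"twist":0,"claw":1},{"slide":[0.09,0.014,0],"twist":0,"claw":1},{"slide":[0.09,0.014,0],"twist":0,"claw":1},{"slide":[0.09,0.014,0],"twist":0,"claw":1},{"slide":[0.09,0.01,0],"twist":0,"claw":1},{"slide":[0,0,0],"twist":0,"claw":1},{"slide":[0,0,0],"twist":0,"claw":1},{"slide":[0,0,0],"twist":0,"claw":1}]' 30
cat > rim.py <<'E'
from tub import *
def measure(guess,z0=0.,fn=None):
    d=grab('wrist',fn); b=env.search_frame('tub0','wrist')
    print([(np.round(x['box']).tolist(),round(x['p'],2)) for x in b[:4]])
    pr=bb(d,*guess,z0); k=min(b,key=lambda x:np.abs(np.array(x['box'])-pr).sum())
    print('box fit',fitbox([(d,k['box'])],list(guess),z0))
    # refine: bright rim: maximise brightness along projected rim circle
    g=cv2.GaussianBlur(cv2.cvtColor(d['frame'],cv2.COLOR_BGR2GRAY),(3,3),0).astype(np.float32)
    q0=fitbox([(d,k['box'])],list(guess),z0)[0]; best=None
    a=np.linspace(0,2*np.pi,120)
    for dx in np.arange(-.008,.0081,.001):
        for dy in np.arange(-.008,.0081,.001):
            u=w2px(d,np.c_[q0[0]+dx+.0308*np.cos(a),q0[1]+dy+.0308*np.sin(a),np.full(120,z0+.064)]).astype(np.float32)
            v=np.median(cv2.remap(g,u[None],None,cv2.INTER_LINEAR))
            if best is None or v>best[0]: best=(v,q0[0]+dx,q0[1]+dy)
    print('rim fit',best); return best[1:]
E
python3 - <<'E'
from rim import *
q=measure((.677,.063),0.,'w10.png'); plan(q[0],q[1],.054,90)
E
```

```text
time: 46.6
eef_pos: [0.6737, 0.0578, 0.2624]
tool_rot: [-180.0, 0.0, 90.1]
contact_force: [0.7, 0.5, -0.7]
opening: 1.002
[([246.0, 148.0, 318.0, 218.0], 0.85), ([2.0, 109.0, 47.0, 176.0], 0.83), ([0.0, 120.0, 15.0, 169.0], 0.61)]
box fit (array([0.6752, 0.0605]), array([-0.8, -0.6,  0.8,  0.8]))
rim fit (np.float32(149.79541), np.float64(0.6732), np.float64(0.0605))
at [0.6738 0.0571 0.2627] 89.99 j6 -111 | twist total -0.000 | then slide total x 0.0068 y -0.0012 z 0.4174 (|0.209| m)
```

```bash
python3 -m inch '[{"slide":[0.0068,0,0.09],"twist":0,"claw":1},{"slide":[0,0,0.09],"twist":0,"claw":1},{"slide":[0,0,0.09],"twist":0,"claw":1},{"slide":[0,0,0.08],"twist":0,"claw":1},{"slide":[0,0,0.05],"twist":0,"claw":1},{"slide":[0,0,0.0175],"twist":0,"claw":1},{"slide":[0,0,0],"twist":0,"claw":-1},{"slide":[0,0,0],"twist":0,"claw":-1},{"slide":[0,0,0],"twist":0,"claw":-1},{"slide":[0,0,0],"twist":0,"claw":-1},{"slide":[0,0,0],"twist":0,"claw":-1},{"slide":[0,0,-0.08],"twist":0,"claw":-1},{"slide":[0,0,-0.1],"twist":0,"claw":-1},{"slide":[0,0,-0.1],"twist":0,"claw":-1},{"slide":[0,0,0],"twist":0,"claw":-1}]' 30
python3 nav.py .637 -.2063 .13 90
```

```text
time: 48.2
eef_pos: [0.6778, 0.0625, 0.2032]
tool_rot: [179.2, -0.2, 90.1]
contact_force: [0.6, 0.5, -0.5]
opening: 0.719
at [0.6778 0.0625 0.2032] 90.14 j6 -112 | twist total 0.002 | then slide total x -0.5375 y -0.0816 z 0.1464 (|0.282| m)
```

```bash
python3 -m inch '[{"slide":[-0.05,-0.01,0],"twist":0,"claw":-1},{"slide":[-0.07,-0.01,0],"twist":0,"claw":-1},{"slide":[-0.07,-0.01,0],"twist":0,"claw":-1},{"slide":[-0.07,-0.01,0],"twist":0,"claw":-1},{"slide":[-0.07,-0.01,0],"twist":0,"claw":-1},{"slide":[-0.07,-0.01,0],"twist":0,"claw":-1},{"slide":[-0.06,-0.01,0],"twist":0,"claw":-1},{"slide":[-0.05,-0.0046,0],"twist":0,"claw":-1},{"slide":[-0.024,0,0],"twist":0,"claw":-1},{"slide":[0,0,0],"twist":0,"claw":-1},{"slide":[0,0,0],"twist":0,"claw":-1},{"slide":[0,0,0],"twist":0,"claw":-1}]' 30
python3 nav.py .637 -.2065 .13 90
```

```text
time: 49.4
eef_pos: [0.6372, -0.2043, 0.194]
tool_rot: [180.0, -0.0, 90.1]
contact_force: [-0.1, 0.1, -0.9]
opening: 0.722
at [ 0.6372 -0.2043  0.194 ] 90.12 j6 -89 | twist total 0.001 | then slide total x -0.0043 y -0.0003 z 0.1279 (|0.064| m)
```

```bash
python3 -m inch '[{"slide":[-0.0043,0,0.03],"twist":0,"claw":-1},{"slide":[0,0,0.04],"twist":0,"claw":-1},{"slide":[0,0,0.03],"twist":0,"claw":-1},{"slide":[0,0,0.02],"twist":0,"claw":-1},{"slide":[0,0,0.01],"twist":0,"claw":-1},{"slide":[0,0,0],"twist":0,"claw":-1}]' 30
python3 -m inch '[{"slide":[0,0,0.006],"twist":0,"claw":-1},{"slide":[0,0,0.002],"twist":0,"claw":-1},{"slide":[0,0,0],"twist":0,"claw":-1}]' 30
```

```text
time: 50.0
eef_pos: [0.6367, -0.2073, 0.128]
tool_rot: [-179.9, -0.0, 90.1]
contact_force: [-0.0, 0.4, -0.5]
opening: 0.718
time: 50.3
eef_pos: [0.6374, -0.2075, 0.1258]
tool_rot: [179.9, 0.0, 90.1]
contact_force: [-0.4, 1.2, 2.4]
opening: 0.722
```

```bash
python3 -m inch '[{"slide":[0,0,0.004],"twist":0,"claw":-1},{"slide":[0,0,0],"twist":0,"claw":-1},{"slide":[0,0,0],"twist":0,"claw":-1}]' 30
```

```text
time: 50.6
eef_pos: [0.6381, -0.2076, 0.1249]
tool_rot: [179.8, 0.0, 90.1]
contact_force: [-0.9, 0.8, 8.5]
opening: 0.723
```

```bash
python3 -m inch '[{"slide":[0,0,-0.002],"twist":0,"claw":1},{"slide":[0,0,0],"twist":0,"claw":1},{"slide":[0,0,0],"twist":0,"claw":1},{"slide":[0,0,-0.08],"twist":0,"claw":1},{"slide":[0,0,-0.1],"twist":0,"claw":1},{"slide":[0,0,-0.1],"twist":0,"claw":1},{"slide":[0,0,0],"twist":0,"claw":1}]' 30
python3 - <<'E'
from tub import *
s=grab('scene','s11.png'); d=grab('wrist')
for h in (.066,.068,.070,.074): print(h,bb(s,.6365,-.2065,h)[[0,1,2]].round(1))
for h in (.066,.070,.074):
    u=w2px(d,np.c_[.6365+.032*np.cos(A),-.2065+.032*np.sin(A),np.full(60,h+.064)]);print(h,u.min(0).round(),u.max(0).round())
f=cv2.resize(s['frame'][190:290,150:270],(480,400),interpolation=cv2.INTER_CUBIC)
w=cv2.resize(d['frame'],(320,240)); w=np.vstack([w,np.zeros((160,320,3),np.uint8)])
cv2.imwrite('pics/c11.png',np.hstack([f,w]))
plan(.448,-.182,.265,90)
E
```

```text
time: 51.3
eef_pos: [0.6401, -0.2086, 0.2726]
tool_rot: [179.3, 0.2, 90.1]
contact_force: [0.4, -0.1, 0.5]
opening: 0.999
0.066 [176.4 214.1 199.2]
0.068 [176.4 213.6 199.1]
0.07 [176.3 213.  199. ]
0.074 [176.1 211.9 198.9]
0.066 [237. 150.] [326. 237.]
0.07 [236. 151.] [327. 239.]
0.074 [235. 152.] [328. 241.]
at [ 0.6374 -0.2075  0.2656] 90.06 j6 -89 | twist total 0.001 | then slide total x 0.0509 y -0.3789 z 0.0012 (|0.191| m)
```

View pics/c11.png

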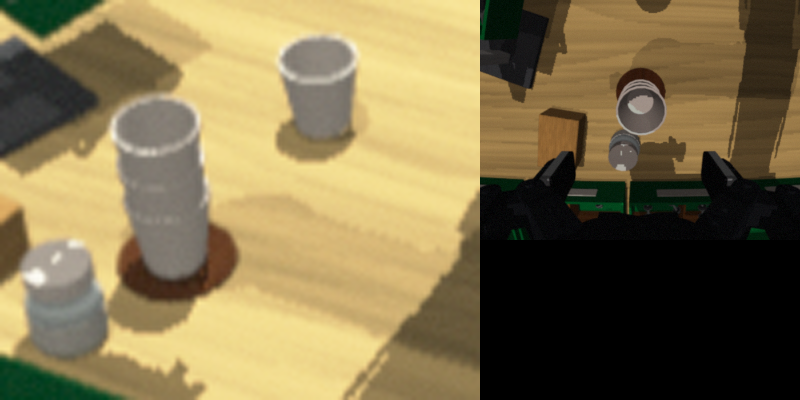

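```bash
python3 -m inch '[{"slide":[0.01,-0.07,0],"twist":0,"claw":1},{"slide":[0.01,-0.08,0],"twist":0,"claw":1},{"slide":[0.01,-0.08,0],"twist":0,"claw":1},{"slide":[0.01,-0.08,0],"twist":0,"claw":1},{"slide":[0.011,-0.07,0],"twist":0,"claw":1},{"slide":[0,0,0],"twist":0,"claw":1},{"slide":[0,0,0],"twist":0,"claw":1},{"slide":[0,0,0],"twist":0,"claw":1}]' 30
python3 - <<'E'
from rim import *
q=measure((.448,-.182),0.,'w12.png'); plan(q[0],q[1],.054,90)
E
```

```text
time: 52.2
eef_pos: [0.4472, -0.1822, 0.2633]
tool_rot: [-179.9, -0.0, 90.1]
contact_force: [-0.1, 0.1, 1.2]
opening: 0.997
[([231.0, 361.0, 280.0, 377.0], 0.96), ([224.0, 313.0, 286.0, 370.0], 0.88), ([237.0, 144.0, 307.0, 211.0], 0.7), ([223.0, 342.0, 282.0, 376.0], 0.65)]
box fit (array([ 0.4453, -0.1883]), array([-1.7, -1.5,  1.6,  3.5]))
rim fit (np.float32(128.82422), np.float64(0.4443), np.float64(-0.1893))
at [ 0.4474 -0.1822  0.2632] 90.06 j6 -91 | twist total 0.001 | then slide total x -0.0142 y -0.0063 z 0.4184 (|0.209| m)
```

Run:
```python
from tub import *
d=grab('wrist');g=cv2.cvtColor(d['frame'],cv2.COLOR_BGR2GRAY);hsv=cv2.cvtColor(d['frame'],cv2.COLOR_BGR2HSV)
m=(hsv[...,1]<50).astype(np.uint8)*255; m[:120]=0;m[240:]=0;m[:,:200]=0;m[:,350:]=0
n,l,s,c=cv2.connectedComponentsWithStats(m);i=1+np.argmax(s[1:,4]);print(s[i],c[i])
for q in [(.4443,-.1893),(.4453,-.187),(.448,-.182)]:
    u=w2px(d,np.c_[q[0]+.032*np.cos(A),q[1]+.032*np.sin(A),np.full(60,.064)]);print(q,u.min(0).round(),u.max(0).round(),bb(d,*q,0).round())
```

```text
[ 236  143   71   70 3753] [271.15480949 177.76498801]
(0.4443, -0.1893) [234. 142.] [308. 214.] [234. 142. 308. 214.]
(0.4453, -0.187) [237. 143.] [310. 215.] [237. 143. 310. 215.]
(0.448, -0.182) [242. 146.] [316. 218.] [242. 146. 316. 218.]
```

```bash
python3 -m inch '[{"slide":[-0.0138,-0.0063,0.09],"twist":0,"claw":1},{"slide":[0,0,0.09],"twist":0,"claw":1},{"slide":[0,0,0.09],"twist":0,"claw":1},{"slide":[0,0,0.08],"twist":0,"claw":1},{"slide":[0,0,0.05],"twist":0,"claw":1},{"slide":[0,0,0.0185],"twist":0,"claw":1},{"slide":[0,0,0],"twist":0,"claw":-1},{"slide":[0,0,0],"twist":0,"claw":-1},{"slide":[0,0,0],"twist":0,"claw":-1},{"slide":[0,0,0],"twist":0,"claw":-1},{"slide":[0,0,0],"twist":0,"claw":-1}]' 30
python3 -m inch '[{"slide":[0,0,-0.06],"twist":0,"claw":-1},{"slide":[0,0,-0.09],"twist":0,"claw":-1},{"slide":[0,0,-0.09],"twist":0,"claw":-1},{"slide":[0,0,-0.09],"twist":0,"claw":-1},{"slide":[0,0,-0.05],"twist":0,"claw":-1},{"slide":[0,0,0],"twist":0,"claw":-1},{"slide":[0,0,0],"twist":0,"claw":-1}]' 30
python3 nav.py .6358 -.2065 .16 90
```

```text
time: 53.45
eef_pos: [0.4442, -0.1891, 0.0555]
tool_rot: [179.9, 0.0, 90.1]
contact_force: [0.6, -0.3, 1.4]
opening: 0.727
time: 54.15
eef_pos: [0.4437, -0.1889, 0.2453]
tool_rot: [179.9, -0.0, 90.1]
contact_force: [0.1, 0.1, -2.0]
opening: 0.73
at [ 0.4437 -0.1889  0.2453] 90.06 j6 -90 | twist total 0.001 | then slide total x -0.0351 y 0.3843 z 0.1706 (|0.211| m)
```

```bash
python3 -m inch '[{"slide":[-0.005,0.05,0],"twist":0,"claw":-1},{"slide":[-0.006,0.07,0],"twist":0,"claw":-1},{"slide":[-0.006,0.07,0],"twist":0,"claw":-1},{"slide":[-0.006,0.07,0],"twist":0,"claw":-1},{"slide":[-0.006,0.06,0],"twist":0,"claw":-1},{"slide":[-0.006,0.04,0],"twist":0,"claw":-1},{"slide":[0,0.024,0],"twist":0,"claw":-1},{"slide":[0,0,0],"twist":0,"claw":-1},{"slide":[0,0,0],"twist":0,"claw":-1},{"slide":[0,0,0],"twist":0,"claw":-1}]' 30
python3 nav.py .636 -.2065 .163 90
```

```text
time: 55.15
eef_pos: [0.6349, -0.2062, 0.2447]
tool_rot: [-180.0, -0.0, 90.1]
contact_force: [-0.1, 0.0, -1.1]
opening: 0.728
at [ 0.6349 -0.2062  0.2447] 90.07 j6 -89 | twist total 0.001 | then slide total x -0.0006 y 0.0022 z 0.1634 (|0.082| m)
```

```bash
python3 -m inch '[{"slide":[-0.001,0.002,0.03],"twist":0,"claw":-1},{"slide":[0,0,0.05],"twist":0,"claw":-1},{"slide":[0,0,0.04],"twist":0,"claw":-1},{"slide":[0,0,0.025],"twist":0,"claw":-1},{"slide":[0,0,0.012],"twist":0,"claw":-1},{"slide":[0,0,0.006],"twist":0,"claw":-1},{"slide":[0,0,0],"twist":0,"claw":-1}]' 30
python3 -m inch '[{"slide":[0,0,0.006],"twist":0,"claw":-1},{"slide":[0,0,0.002],"twist":0,"claw":-1},{"slide":[0,0,0],"twist":0,"claw":-1}]' 30
```

```text
time: 55.85
eef_pos: [0.637, -0.2069, 0.1634]
tool_rot: [180.0, 0.0, 90.1]
contact_force: [-1.0, -0.5, -0.5]
opening: 0.73
time: 56.15
eef_pos: [0.6369, -0.2069, 0.1595]
tool_rot: [180.0, 0.0, 90.1]
contact_force: [0.6, 1.2, 0.5]
opening: 0.728
```

```bash
python3 -m inch '[{"slide":[0,0,0.004],"twist":0,"claw":-1},{"slide":[0,0,0.002],"twist":0,"claw":-1},{"slide":[0,0,0],"twist":0,"claw":-1}]' 30
python3 -m inch '[{"slide":[0,0,0.003],"twist":0,"claw":-1},{"slide":[0,0,0],"twist":0,"claw":-1},{"slide":[0,0,0],"twist":0,"claw":-1}]' 30
```

```text
time: 56.45
eef_pos: [0.6374, -0.2071, 0.1571]
tool_rot: [179.9, 0.0, 90.1]
contact_force: [-0.9, -0.3, 5.0]
opening: 0.731
time: 56.75
eef_pos: [0.6377, -0.2071, 0.1561]
tool_rot: [179.9, 0.0, 90.1]
contact_force: [-0.3, 0.3, 7.4]
opening: 0.732
```

```bash
python3 -m inch '[{"slide":[0,0,-0.002],"twist":0,"claw":1},{"slide":[0,0,0],"twist":0,"claw":1},{"slide":[0,0,0],"twist":0,"claw":1},{"slide":[0,0,-0.08],"twist":0,"claw":1},{"slide":[0,0,-0.1],"twist":0,"claw":1},{"slide":[0,0,-0.1],"twist":0,"claw":1},{"slide":[0.08,-0.05,0],"twist":0,"claw":1},{"slide":[0.09,-0.05,0],"twist":0,"claw":1},{"slide":[0.09,-0.05,0],"twist":0,"claw":1},{"slide":[0.09,-0.05,0],"twist":0,"claw":1},{"slide":[0,0,0],"twist":0,"claw":1},{"slide":[0,0,0],"twist":0,"claw":1}]' 30
python3 - <<'E'
from tub import *
s=grab('scene','s13.png')
print(bb(s,.6365,-.2065,.0995).round(1), bb(s,.6365,-.2065,.004).round(1))
cv2.imwrite('pics/s13c.png',cv2.resize(s['frame'][110:320,90:430],(800,494),interpolation=cv2.INTER_CUBIC))
E
```

```text
time: 57.95
eef_pos: [0.5385, -0.0347, 0.2962]
tool_rot: [179.9, -0.0, 90.2]
contact_force: [-0.7, -0.1, 0.4]
opening: 1.004
[174.9 204.9 197.9 234.5] [179.3 230.5 201.4 259.1]
```

View pics/s13c.png

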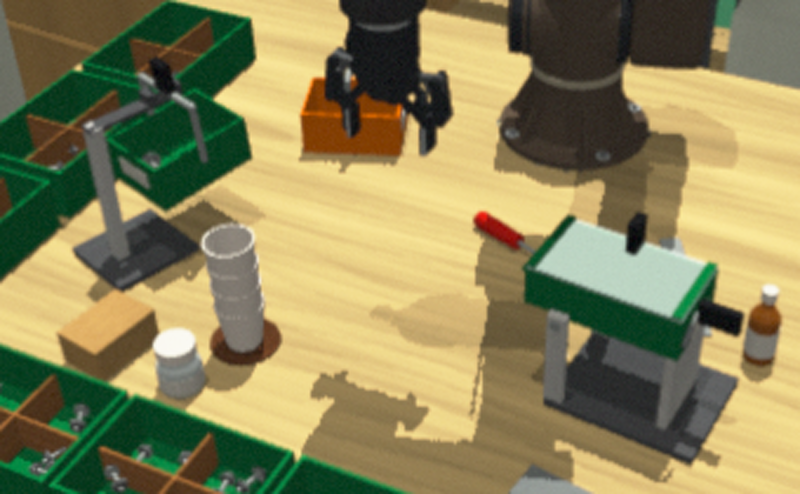

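The last picture shows everything in place: four nested upright tubs on the disc (rim predicted at row 205, seen at 205.6), the basket on the hook and the lid shut on the level box. Handing in.

```bash
python3 -c "
from plant import env
print(env.finish_job())"
```

```text
the job is handed in; nothing more can be done
None
```

The whole job is done and handed in, at about 58 s of the 210 s allowed; no verdict was reported. I opened the lid fully back and tipped the box to about 1.26 rad. Both wheel sets in the box went into the green basket. I then levelled the box and shut the lid, hung the basket on the hook, and nested all three loose tubs in the disc's tub.

- **Last camera check:** the box is level with its lid shut, and the basket hangs by its bar on the hook. The four-tub stack is upright, with its top rim within about 1 px of where it should be. The oil bottle, jar and carton look undisturbed; only the edge of the wagon is in that picture.
- **Wheel sets:** I saw both in the basket before lifting it and on the hook. Only the basket's rim and one wheel set show clearly in the final view.
- **What disagreed:** one loose tub was knocked about 3 cm aside during the run, so I measured it again before gripping it. The second tub met the stack about 3 mm higher than I predicted, but it looked nested and upright afterwards.
- **Forces:** side force peaked at about 22 N in the readings, when I gripped the tipping handle slightly off line; I corrected that before tipping.

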